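# Wipe the stone chips off the glass slab

## Robot

A 6-joint arm with a two-finger parallel gripper is mounted at the origin on the work surface. World frame = base frame: x ahead of the robot, y to its left, z up, the work surface at z = 0. Lengths are in m, angles in degrees, forces in N, time in s.
With the tool pointing down it reaches from about 0.35 to 0.875 m from the base axis. Payload 4.2 kg.
Tool frame: the origin (TCP) lies at the very end of the fingers, on their centre line; the grasp point (between the pads) lies 19 mm behind it; z points along the fingers, x is the direction in which the jaws open and shut, and the axes are right-handed (so a half turn about z gives the same grasp; the last joint's range is limited). The gripper opens to 87 mm and grips with 3 to 60 N. Pads are 19 mm wide; open, the fingers measure 117 mm over their backs; the gripper's body (75 mm by 190 mm) begins 51 mm behind the grasp point.
Start: joints at [-49.756, 22.042, 0.453, 0, -68.411, -14.817], TCP at [0.268, -0.564, 0.223] pointing down, gripper open.
Joint ranges: [-179.83, 179.83], [-69.29, 118.12], [-61.27, 80.66], [-181.25, 117.63], [-171.15, -9.14], [-177.46, 177.46]. Speed limits (degrees/s): [159.86, 159.86, 180, 180, 180, 180].

## Interface

Orientations are given as a 3x3 rotation matrix whose columns are the frame's x, y, z axes.
In Python, from station import r gives the robot as it stands.
- The arm moves only by the shell command python3 -m jog 'ROWS' [OPENING]. ROWS is JSON, a list of rows, each a list of 2 entries, a list of its own where there are three numbers: the shift along the tool's x, y, z in m, then the turn, a rotation vector about the tool's x, y, z in units of 5 degrees (1.0 is 5 degrees). A call has exactly 10 rows; each row is the pose to reach, as a shift and turn from the pose commanded when the call began, along the tool's axes at that moment; what a row does not reach only later rows make up. A row lasts 1/12 s, in which the tool goes at most 41.7 mm and 7.16 degrees, less where a joint would pass 70% of its speed; a pose out of reach is approached as far as the arm can. A call with a gripper value outside its range is refused whole. OPENING is the finger opening in m, from 0 to 0.087, set as the call begins (- or left out, the last holds). The fingers move at their own pace and stop on an object; the grip force is fixed at half the most. Time passes only in rows, so rows that repeat a pose let the fingers close, or fill a call up. It gives the time, the measured TCP pose, the force and the opening at its end, in the units of the state.
- r.sense(): the state, without advancing time (a new reading comes with each control period).
- r.capture(name): name is "scene" or "top" or "wrist"; returns (picture, depth): 480x640x3 uint8, blue, green, red; 480x640 float32, m along the optical axis (not along the pixel's ray), 0 where there is no reading.
- r.calibration(name): a dict with "fx", "fy", "cx", "cy" (pixels), "R" (3x3) and "t" (3): a world point X has camera coordinates R X + t; the wrist camera has in their place "tool_from_camera" (4x4, takes a point from camera to tool coordinates, whose origin is the TCP and whose axes are the tool frame's). Camera axes: x right, y down, z forward; pixel columns grow to the right and rows downward; lengths in m; the calibration is good to about 2 mm. A picture is of the moment at which its call begins: read the wrist's pose just before it. calibration takes no time and is no camera call.
- r.finish_job(): hands the job in, once; it reports no verdict.
Trained networks look in the newest picture that a camera, given by its name, has taken for a name from the list of things; names that differ only in an ending like _2 or _b are one class to them, and where a whole thing is asked for, a point or a joint stands for the part that bears it (a point fixed in the world has none). Each returns a list of dicts, best first, with "confidence" (0 to 1); they miss things now and then, are a little off and sometimes report something else, mostly with a low value. They report only what shows in the picture. A call takes as long as a camera call. They do not tell look-alikes from the thing itself.
- r.cut_out(query, camera): "region" (480x640 bool, what is visible of it) and "uv" ([column, row] in pixels, amid what is visible of it).
The state is a dict: "time_s": time; "joints": joint angles; "joint_velocities": joint speeds; "effort": joint torques, N m; "tcp_pos": TCP position; "ee_rot": TCP orientation; "wrist_force": force on the tool from outside, world axes, zero at the start; "moment": the same for the moment, N m; "gripper_width": opening from 0.0 (shut) to 1.0 (fully open).
Only numpy, scipy, OpenCV 4.12 (cv2) and the standard library are available. Lean on these libraries where they do the work, as an engineer would, in place of code of your own. Each camera call takes 0.05 s, during which the arm holds its last target.

## Task

Five stone chips lie on the beaded glass slab: wipe them all over its open end into the silver crumb tray with the wooden scraper, pushing them only with the scraper, never with the gripper, and without bearing down hard on the glass. The scraper lies flat on its rest: first stand it up on its rubber edge, let go so that it stands by itself, and take it again from straight above to wipe. When the chips are in the tray, leave the scraper standing on its rubber edge on the slab, and leave the thimbles and other ornaments as they are.

Things in the scene. Friction and masses are not known exactly. Their poses are not given: they have to be found in the camera images.
- scraper: Dark wooden T-shaped scraper, 26 mm thick all over, about 0.14 kg. Blade part 94 mm wide, 24 mm high, its last 6 mm black rubber; 84 mm from rubber edge to handle end; centre of mass 37 mm from the edge. Origin: centre of the rubber edge face. x along the width, y from edge to handle end, z through the thickness. Starts lying flat, z up, origin 38 mm above the table. Stands by itself with y up.
- scraper_handle (a point): Centre of the scraper's handle, 54 mm along y from the rubber edge, mid thickness; axes as the scraper's. The handle is 56 mm wide (x), 26 mm thick (z) and 60 mm long (y 24 to 84 mm). At the start it points obliquely, forward and towards the slab's side, and its last part juts beyond the rest; for 100 mm beyond the handle end the table is free enough to stand the scraper there.
- rest: Fixed silver rest block under the lying scraper: 40 mm (x) by 50 mm (y), 25 mm high, with a 4 mm high foot rim (52 by 62 mm). Origin: centre of its underside. It is narrower than the handle, so fingers can pass on either side of it.
- slab: Fixed frosted glass slab, 128 (x) by 240 mm (y), top 30 mm above the table. Bead rims 10 mm wide and 10 mm high along both long sides; between them a flat channel 108 mm wide, open at both ends. Origin: centre of underside; y runs along the channel towards the tray, z up. Chips start between y = -45 and +75 mm; y from -120 to -45 mm is free.
- tray: Fixed open silver crumb tray, 132 mm (x) by 100 mm (y), walls 22 mm high, 3 mm thick; it stands on the table against the slab's +y end, below the slab's top, axes parallel to the slab's. Origin: centre of its underside.
- chip0: Loose dark stone chip, about 20 by 16 mm, 10 mm high, 10 g, lying flat on the slab at any yaw. Origin: centre of its underside at the start.
- chip1: Loose dark stone chip, about 20 by 16 mm, 10 mm high, 10 g, lying flat on the slab at any yaw. Origin: centre of its underside at the start.
- chip2: Loose dark stone chip, about 20 by 16 mm, 10 mm high, 10 g, lying flat on the slab at any yaw. Origin: centre of its underside at the start.
- chip3: Loose dark stone chip, about 20 by 16 mm, 10 mm high, 10 g, lying flat on the slab at any yaw. Origin: centre of its underside at the start.
- chip4: Loose dark stone chip, about 20 by 16 mm, 10 mm high, 10 g, lying flat on the slab at any yaw. Origin: centre of its underside at the start.
- thimble_porcelain: Bystander, to be left alone: lavender porcelain thimble, 23 mm wide, 26 mm tall. Origin: centre of its underside.
- thimble_brass: Bystander, to be left alone: gilt brass thimble, 22 mm wide, 23 mm tall. Origin: centre of its underside.
- thimble_steel: Bystander, to be left alone: plain steel thimble, 21 mm wide, 21 mm tall. Origin: centre of its underside.
- egg: Bystander, to be left alone: onyx egg on its own foot, 37 mm wide, 53 mm tall. Origin: centre of its underside.
- bird: Bystander, to be left alone: frosted crystal bird figure on a round foot, about 44 by 85 mm, 57 mm tall. Origin: centre of its underside.
- trinket_box: Bystander, to be left alone: small mahogany trinket box with a lid knob, 54 by 44 mm, 39 mm tall. Origin: centre of its underside.
- spoon_dish: Bystander, to be left alone: low round silver dish with a salt spoon in it, 58 mm across, 15 mm tall. Origin: centre of its underside.
There are look-alikes about, which are no part of the job. Leave any blue look-alike of the scraper alone. What is shaped like the tray but red is not meant.

How it is judged (in metres and radians):
On the way, in this order (a step that is already met when the one before it is completed fails the run):
1. the scraper stands by itself on its rubber edge, let go (angle between scraper's own y axis and vertical below 0.12 rad and contact force between the fingers and scraper below 0.05 N and linear speed of scraper below 0.02 m/s and angular speed of scraper below 0.2 rad/s), for 0.2 s.
2. the scraper is held again, from above (gripper within about 25 degrees of vertical), rubber edge down (contact force between the fingers and scraper above 1 N and angle between scraper's own y axis and vertical below 0.3 rad and (angle between the grasp point's own z axis and vertical below 0.45 rad or angle between the grasp point's own z axis and vertical above 2.69 rad)), for 0.2 s.
3. all five chips are in the crumb tray (x of chip0 in the frame of tray between -0.066 and 0.066 m and y of chip0 in the frame of tray between -0.05 and 0.05 m and z of chip0 in the frame of tray between -0.002 and 0.026 m and x of chip1 in the frame of tray between -0.066 and 0.066 m and y of chip1 in the frame of tray between -0.05 and 0.05 m and z of chip1 in the frame of tray between -0.002 and 0.026 m and x of chip2 in the frame of tray between -0.066 and 0.066 m and y of chip2 in the frame of tray between -0.05 and 0.05 m and z of chip2 in the frame of tray between -0.002 and 0.026 m and x of chip3 in the frame of tray between -0.066 and 0.066 m and y of chip3 in the frame of tray between -0.05 and 0.05 m and z of chip3 in the frame of tray between -0.002 and 0.026 m and x of chip4 in the frame of tray between -0.066 and 0.066 m and y of chip4 in the frame of tray between -0.05 and 0.05 m and z of chip4 in the frame of tray between -0.002 and 0.026 m), for 0.2 s.
At the end, for the whole second after the job is handed in: All five chips rest inside the crumb tray, at most 26 mm above its underside; the scraper stands by itself on its rubber edge on the slab, within 30 mm of the channel's centre line and 122 mm of the slab's middle, upright within 0.12 rad, let go; no ornament moved over 15 mm or tipped (all of step 1 and all of step 3 and linear speed of each of chip0, chip1, chip2, chip3, chip4 below 0.02 m/s and z of scraper in the frame of slab between 0.025 and 0.037 m and x of scraper in the frame of slab between -0.03 and 0.03 m and y of scraper in the frame of slab between -0.122 and 0.122 m); the robot touches nothing.
It fails at once if the gripper or arm touches a chip (contact force between any of the fingers, the arm and chip0 above 0.3 N or contact force between any of the fingers, the arm and chip1 above 0.3 N or contact force between any of the fingers, the arm and chip2 above 0.3 N or contact force between any of the fingers, the arm and chip3 above 0.3 N or contact force between any of the fingers, the arm and chip4 above 0.3 N).
It fails at once if the scraper bears on the glass slab with more than 80 N (contact force between scraper and slab above 80 N).
It fails at once if an ornament is moved by more than 15 mm or tipped over (distance of any of thimble_porcelain, thimble_brass, thimble_steel, egg, bird, trinket_box, spoon_dish from where it was at the start of the episode above 0.015 m or angle between any of thimble_porcelain, thimble_brass, thimble_steel, egg, bird, trinket_box, spoon_dish's own z axis and vertical above 0.5 rad).
It also fails if it takes over 56 s, if anything falls off the work surface, if the arm or the gripper's body presses on something with over 40 N, if the wrist force passes 120 N, or if a joint passes its speed limit or range.

## Working session

There is one attempt and no reset: what is moved stays moved. The work goes in short steps, Python scripts to look and compute and a shell command to move; the robot and the scene stay as the last step left them, time stands still between calls to the robot, and variables do not carry over. Pictures are saved under pics/ and viewed, and the job is handed in when it is done.

```bash
ls; mkdir -p pics
python3 - <<'E'
from station import r
import cv2
s=r.sense(); print({k:s[k] for k in s})
for n in ["scene","top"]:
    p,d=r.capture(n); cv2.imwrite(f"pics/{n}0.png",p)
    import numpy as np; np.save(f"pics/{n}0d.npy",d)
    print(n,r.calibration(n))
print(r.calibration("wrist"))
E
```

```text
pics
{'time_s': 0.0, 'joints': array([-4.97562751e+01,  2.20914867e+01,  3.78159263e-01, -2.92921557e-02,
       -6.84114219e+01, -1.48160626e+01]), 'joint_velocities': array([-0.05175867, -0.01376015, -0.02638795, -0.01757223,  0.03484179,
        0.14874336]), 'effort': array([-1.55478274e-04, -3.90667105e+01,  1.87401438e+01,  4.21976969e+00,
        1.09029369e-02, -1.97760760e-04]), 'tcp_pos': array([ 0.26810193, -0.56389255,  0.22144012]), 'ee_rot': array([[-4.29199691e-01,  9.03209021e-01, -1.04372581e-03],
       [ 9.03206880e-01,  4.29200949e-01,  1.96900994e-03],
       [ 2.22639565e-03, -9.76018760e-05, -9.99997517e-01]]), 'wrist_force': array([ 0.10697402, -0.40798502,  0.16705147]), 'moment': array([0.00396044, 0.04432227, 0.05478008]), 'gripper_width': 0.9983371866991501}
scene {'fx': 438.2529478989442, 'fy': 438.2529478989442, 'cx': 322.54470759354695, 'cy': 231.98371068190053, 'R': array([[ 0.89794723,  0.43949798, -0.02307156],
       [ 0.210187  , -0.4743153 , -0.85489556],
       [-0.38666807,  0.76280176, -0.51828688]]), 't': array([-0.47071133, -0.05247921,  1.21441155])}
top {'fx': 557.1316975968626, 'fy': 557.1316975968626, 'cx': 314.67858815249366, 'cy': 241.20925701823072, 'R': array([[ 0.02050867, -0.99963923, -0.01734371],
       [-0.98239231, -0.01692667, -0.18606136],
       [ 0.18570066,  0.0208542 , -0.98238504]]), 't': array([-0.00918436,  0.5417209 ,  1.17654337])}
{'fx': 377.10377315724213, 'fy': 377.10377315724213, 'cx': 323.6909819542176, 'cy': 242.89449332352032, 'tool_from_camera': array([[ 9.99999983e-01, -1.10157958e-04,  1.49136699e-04,
        -3.29923617e-04],
       [ 6.53624218e-05,  9.62176281e-01,  2.72427603e-01,
        -7.42163794e-02],
       [-1.73505863e-04, -2.72427589e-01,  9.62176272e-01,
        -1.62442573e-01],
       [ 0.00000000e+00,  0.00000000e+00,  0.00000000e+00,
         1.00000000e+00]])}
```

View pics/scene0.png

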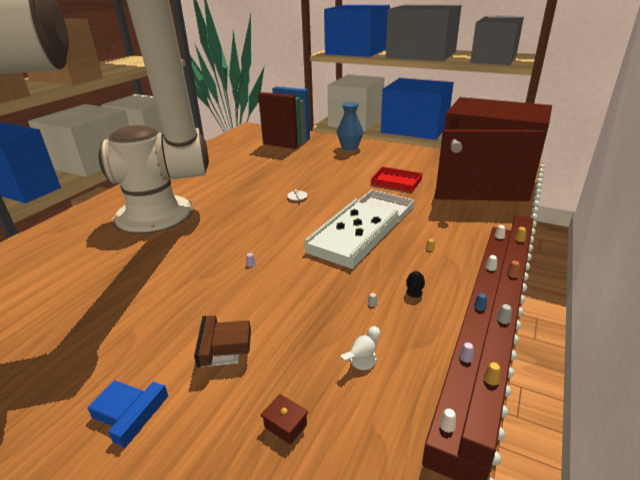

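View pics/top0.png

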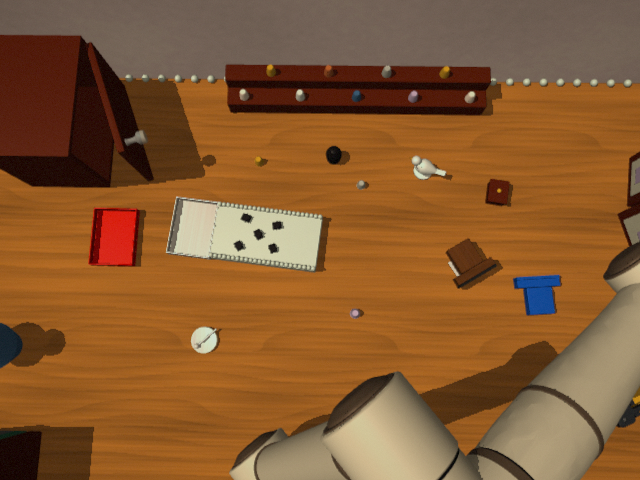

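The scene view shows the brown scraper on its silver rest at (225,340) and the blue look-alike at (128,408). The slab with chips is at (360,228), the silver tray at (393,205) and the red look-alike tray at (397,179). In the top view the scraper is at (470,262), the blue one at (540,295), the slab at (268,237), the tray at (192,228) and the red tray at (115,237). I choose the brown scraper and the silver tray.

```bash
cat > h.py <<'E'
import numpy as np, cv2
from station import r
def world(name,d,mask=None,s=None):
    c=r.calibration(name)
    v,u=np.nonzero((d>0)&(mask if mask is not None else True))
    z=d[v,u]; P=np.stack([(u-c["cx"])/c["fx"]*z,(v-c["cy"])/c["fy"]*z,z],1)
    if name=="wrist":
        T=c["tool_from_camera"]; P=P@T[:3,:3].T+T[:3,3]
        return P@s["ee_rot"].T+s["tcp_pos"],u,v
    return (P-c["t"])@c["R"],u,v
def rect(P):
    """min area rect of xy in mm-> centre, size, angle, edge dirs"""
    (c,sz,a)=cv2.minAreaRect((P[:,:2]*1000).astype(np.float32)); return c,sz,a
E
python3 - <<'E'
from h import *
p,d=r.capture("top")
P,u,v=world("top",d)
t=P[(u>350)&(u<420)&(v>200)&(v<290)]; print("table z",np.median(t[:,2]))
for q in ["scraper","scraper_handle","slab","tray","rest","chip0","thimble_porcelain","thimble_brass","thimble_steel","egg","bird","trinket_box","spoon_dish"]:
    for o in r.cut_out(q,"top")[:6]:
        P,_,_=world("top",d,o["region"])
        if len(P)<3: continue
        print(q,round(o["confidence"],2),np.round(o["uv"]),len(P),"med",np.round(np.median(P,0),3),"z",np.round(np.percentile(P[:,2],[5,95]),3),[np.round(x,1) for x in rect(P)])
print(r.sense()["time_s"])
cv2.imwrite("pics/cropA.png",cv2.resize(p[200:330,420:590],None,fx=4,fy=4,interpolation=cv2.INTER_CUBIC))
E
```

```text
table z -0.0009785215604194786
scraper 0.75 [537. 292.] 1309 med [ 0.442 -0.49   0.024] z [0.009 0.028] [array([ 436.9, -493.4]), array([86.8, 96.4]), np.float64(4.3)]
scraper 0.61 [468. 261.] 1207 med [ 0.5   -0.331  0.049] z [0.042 0.053] [array([ 505.4, -333.6]), array([83. , 95.1]), np.float64(30.9)]
scraper_handle 0.96 [466. 260.] 1269 med [ 0.5   -0.331  0.049] z [0.038 0.053] [array([ 505.6, -333.1]), array([89. , 95.1]), np.float64(31.5)]
scraper_handle 0.67 [538. 291.] 1350 med [ 0.443 -0.492  0.024] z [0.005 0.028] [array([ 436.8, -501.6]), array([ 87.9, 110.4]), np.float64(7.3)]
scraper_handle 0.42 [192. 229.] 2484 med [0.579 0.287 0.003] z [-0.001  0.021] [array([579.2, 285. ]), array([109. , 139.3]), np.float64(83.2)]
slab 0.77 [265. 236.] 5733 med [0.553 0.109 0.03 ] z [0.025 0.038] [array([559.8, 111.6]), array([240.5, 137.4]), np.float64(83.4)]
slab 0.36 [333. 155.] 211 med [ 0.744 -0.036  0.041] z [0.002 0.052] [array([748.7, -36.6]), array([30.5, 32.2]), np.float64(1.2)]
tray 0.9 [111. 238.] 2748 med [0.552 0.466 0.004] z [-0.001  0.022] [array([553.9, 466.8]), arra
[... 1351 characters left out ...]
loat64(70.6)]
thimble_steel 0.53 [356. 184.] 47 med [ 0.682 -0.101  0.017] z [0.004 0.022] [array([ 683.3, -101.7]), array([13.1, 15.2]), np.float64(48.0)]
egg 0.54 [332. 152.] 229 med [ 0.745 -0.037  0.041] z [0.002 0.052] [array([752.1, -41.6]), array([32.8, 44.7]), np.float64(34.1)]
bird 0.65 [420. 170.] 467 med [ 0.717 -0.243  0.038] z [0.001 0.055] [array([ 722.8, -250.8]), array([84. , 48.3]), np.float64(57.2)]
trinket_box 0.88 [494. 191.] 532 med [ 0.664 -0.41   0.03 ] z [0.006 0.035] [array([ 667.8, -415.7]), array([52.8, 54.5]), np.float64(83.2)]
spoon_dish 0.62 [204. 342.] 542 med [0.323 0.244 0.008] z [0.003 0.015] [array([323.8, 243.8]), array([56.1, 56.3]), np.float64(10.3)]
0.8
```

View pics/cropA.png

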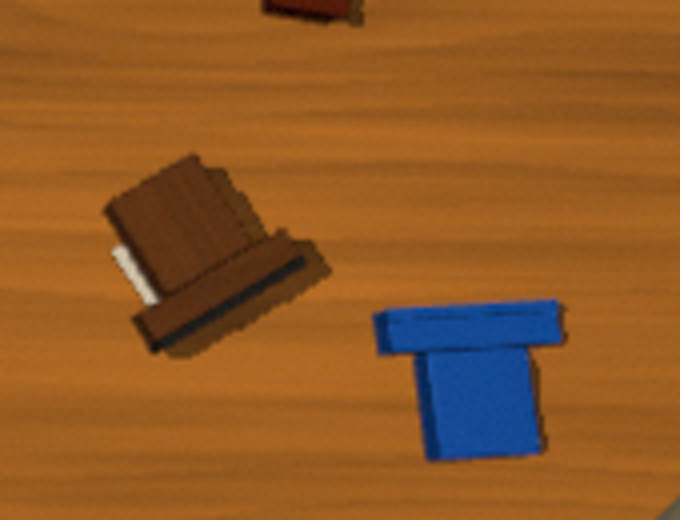

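```bash
python3 - <<'E'
from h import *
p,d=r.capture("top")
P,u,v=world("top",d)
hsv=cv2.cvtColor(p,cv2.COLOR_BGR2HSV)
m=(P[:,2]>0.044)&(u>430)&(u<510)&(v>230)&(v<295)
Q=P[m]; print(len(Q),np.median(Q[:,2])); print(rect(Q), cv2.boxPoints(cv2.minAreaRect((Q[:,:2]*1000).astype(np.float32))).round(1).tolist())
m=(P[:,2]>0.025)&(P[:,2]<0.045)&(u>206)&(u<328)&(v>195)&(v<275)
Q=P[m]; print("slab",len(Q)); print(rect(Q), cv2.boxPoints(cv2.minAreaRect((Q[:,:2]*1000).astype(np.float32))).round(1).tolist())
print(np.median(Q[(Q[:,2]<.034)][:,2]))
m=(P[:,2]>0.012)&(u>160)&(u<212)&(v>190)&(v<265)
Q=P[m];Q=Q[Q[:,2]<.027]; print("tray",rect(Q))
E
python3 -m jog '[[[0,0,0],[0,0,0]],[[0,0,0],[0,0,0]],[[0,0,0],[0,0,0]],[[0,0,0],[0,0,0]],[[0,0,0],[0,0,0]],[[0,0,0],[0,0,0]],[[0,0,0],[0,0,0]],[[0,0,0],[0,0,0]],[[0,0,0],[0,0,0]],[[0,0,0],[0,0,0]]]' 0.087
```

```text
1173 0.04952472285250233
((505.7460632324219, -333.73065185546875), (83.66224670410156, 95.61288452148438), 31.5351505279541) [[445.1000061035156, -314.8999938964844], [495.1000061035156, -396.3999938964844], [566.4000244140625, -352.6000061035156], [516.4000244140625, -271.1000061035156]]
slab 5787
((557.0299072265625, 120.66180419921875), (257.4019470214844, 128.74893188476562), 83.18397521972656) [[477.79998779296875, 0.5], [605.7000122070312, -14.800000190734863], [636.2000122070312, 240.8000030517578], [508.3999938964844, 256.1000061035156]]
0.029531273585159525
tray ((575.655517578125, 281.2574768066406), (104.69468688964844, 134.4222412109375), 84.55513000488281)
time_s: 1.68
tcp_pos: [0.2684, -0.5644, 0.2226]
ee_rot: [[-0.429, 0.903, -0.0], [0.903, 0.429, 0.0], [0.0, -0.0, -1.0]]
wrist_force: [0.7, 0.7, -0.2]
gripper_width: 0.999
```

```bash
python3 -m jog '[[[0.005,0.02,0.002],[0,0,-0.1]],[[0.018,0.06,0.008],[0,0,-0.2]],[[0.030,0.10,0.012],[0,0,-0.35]],[[0.043,0.14,0.018],[0,0,-0.5]],[[0.056,0.18,0.023],[0,0,-0.65]],[[0.070,0.22,0.028],[0,0,-0.8]],[[0.082,0.26,0.033],[0,0,-0.95]],[[0.095,0.30,0.038],[0,0,-1.1]],[[0.103,0.33,0.042],[0,0,-1.2]],[[0.108,0.341,0.043],[0,0,-1.22]]]' 0.087
python3 - <<'E'
from h import *
s=r.sense(); p,d=r.capture("wrist"); cv2.imwrite("pics/w1.png",p)
print(s["tcp_pos"],s["ee_rot"],s["joints"])
s=r.sense(); p,d=r.capture("wrist")
P,u,v=world("wrist",d,s=s); 
m=(P[:,2]>0.044)&(abs(P[:,0]-.506)<.07)&(abs(P[:,1]+.334)<.07)
Q=P[m]; print(len(Q),np.median(Q[:,2]),rect(Q),cv2.boxPoints(cv2.minAreaRect((Q[:,:2]*1000).astype(np.float32))).round(1).tolist())
E
```

```text
time_s: 2.52
tcp_pos: [0.5331, -0.3173, 0.1785]
ee_rot: [[-0.527, 0.85, 0.0], [0.85, 0.527, 0.0], [0.0, 0.0, -1.0]]
wrist_force: [-0.3, -0.4, 0.6]
gripper_width: 1.003
[ 0.53310033 -0.3173275   0.17854539] [[-5.26757327e-01  8.50015708e-01  1.19339744e-04]
 [ 8.50015686e-01  5.26757266e-01  3.41881727e-04]
 [ 2.27741761e-04  2.81529359e-04 -9.99999934e-01]] [-1.58474417e+01  2.34555919e+01 -3.88999307e+00 -2.33169255e-02
 -6.26531883e+01 -4.23552271e+01]
111845 0.2726579376760021 ((505.0844421386719, -334.34356689453125), (88.84835052490234, 160.0977020263672), 31.748310089111328) [[425.20001220703125, -289.6000061035156], [509.3999938964844, -425.79998779296875], [585.0, -379.0], [500.70001220703125, -242.89999389648438]]
```

View pics/w1.png

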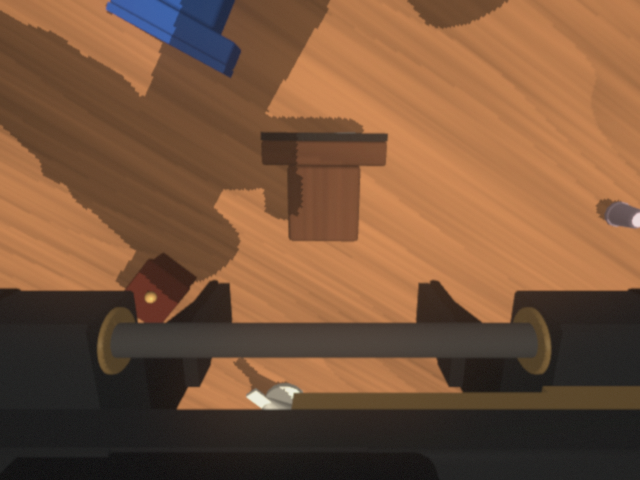

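The wrist view shows the brown scraper with the rubber edge at the top (row 137, columns 262–387) and its handle end at row 240. It is square to the picture, so the tool yaw matches. The blue look-alike is at the top left (180,30).

Run:
```python
from h import *
s=r.sense(); p,d=r.capture("wrist")
P,u,v=world("wrist",d,s=s); 
m=(P[:,2]>0.044)&(P[:,2]<.06)&(v<260)&(u>200)&(u<420)
Q=P[m]; print(len(Q),np.median(Q[:,2]),rect(Q),cv2.boxPoints(cv2.minAreaRect((Q[:,:2]*1000).astype(np.float32))).round(1).tolist())
c=np.array([.5057,-.3337]); y=np.array([np.cos(np.radians(31.6)),np.sin(np.radians(31.6))])
x=np.array([y[1],-y[0]])
L=np.stack([(Q[:,:2]-c)@x,(Q[:,:2]-c)@y+.042],1)
h=L[L[:,1]>.04]; b=L[L[:,1]<.018]
print("handle x",np.percentile(h[:,0],[1,99]),"y",np.percentile(h[:,1],99.5),"blade x",np.percentile(b[:,0],[1,99]),"y",np.percentile(b[:,1],.5))
```

```text
9414 0.05108598575981002 ((503.49359130859375, -336.5284423828125), (84.05381774902344, 94.0932846069336), 31.076892852783203) [[443.20001220703125, -317.8999938964844], [491.79998779296875, -398.5], [563.7999877929688, -355.1000061035156], [515.2000122070312, -274.5]]
handle x [-0.02580079  0.02870296] y 0.08034792542997718 blade x [-0.04461975  0.04669439] y -0.003306984598851124
```

```bash
python3 -m jog '[[[0,0.003,0.005],[0.7,0,0]],[[0,0.006,0.012],[1.6,0,0]],[[0,0.010,0.022],[2.6,0,0]],[[0,0.013,0.034],[3.6,0,0]],[[0,0.017,0.046],[4.6,0,0.05]],[[0,0.021,0.056],[5.6,0,0.1]],[[0,0.025,0.068],[6.6,0,0.1]],[[-0.001,0.028,0.078],[7.5,0,0.14]],[[-0.001,0.030,0.086],[8,0,0.14]],[[-0.001,0.030,0.086],[8,0,0.14]]]' 0.087
python3 - <<'E'
from h import *
s=r.sense(); p,d=r.capture("wrist"); cv2.imwrite("pics/w2.png",p)
print(s["joints"])
R=s["ee_rot"]; d=np.array([.856,.517,0]); g=np.array([.4675,-.3582,.038])+.062*d
print(R.T@(g-s["tcp_pos"])-[0,0,-.019], "tilt",np.degrees(np.arccos(-R[2,2])))
p,d=r.capture("scene"); cv2.imwrite("pics/s2.png",p)
E
```

```text
time_s: 3.5
tcp_pos: [0.5547, -0.3059, 0.0897]
ee_rot: [[-0.513, 0.654, -0.556], [0.858, 0.391, -0.332], [0.0, -0.647, -0.762]]
wrist_force: [-0.4, 0.3, -1.0]
gripper_width: 1.002
[ -4.39577835  43.72117353   0.39906936  22.14797617 -82.05782264
 -64.90025394]
[8.43943246e-05 3.19189916e-03 8.41443102e-02] tilt 40.34455323573031
```

View pics/w2.png

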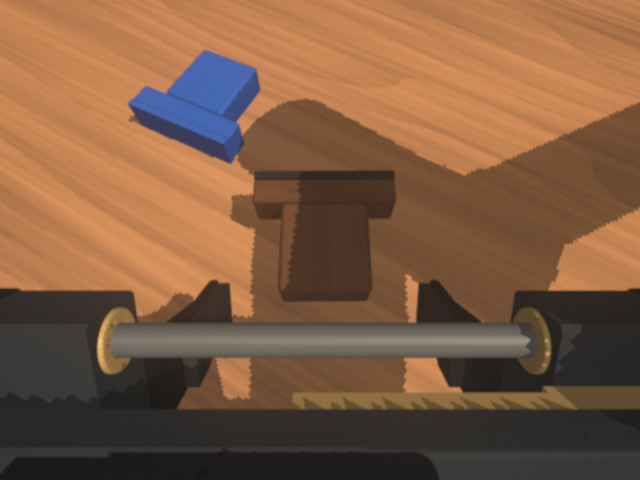

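View pics/s2.png

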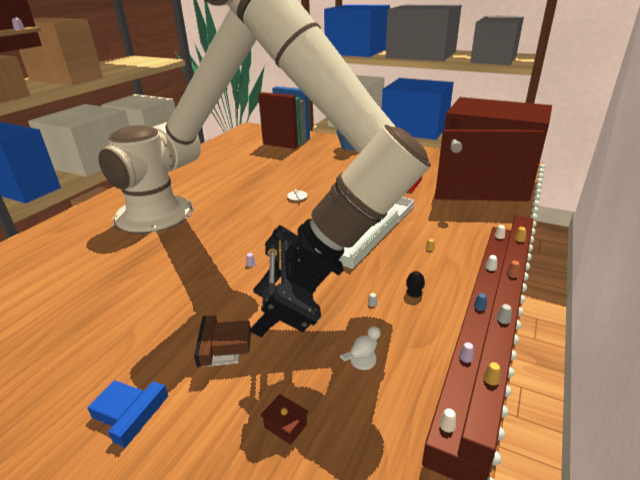

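In the wrist view the handle sits centred between the fingers (columns 280–371, midline 325). The scene view shows the gripper approaching obliquely, clear of the bird and the box. The offset left to the grasp is 3 mm along tool y and 84 mm along tool z.

```bash
python3 -m jog '[[[0,0.001,0.008],[0,0,0]],[[0,0.002,0.020],[0,0,0]],[[0,0.003,0.034],[0,0,0]],[[0,0.003,0.048],[0,0,0]],[[0,0.003,0.060],[0,0,0]],[[0,0.003,0.070],[0,0,0]],[[0,0.003,0.078],[0,0,0]],[[0,0.003,0.083],[0,0,0]],[[0,0.003,0.084],[0,0,0]],[[0,0.003,0.084],[0,0,0]]]' 0.087
python3 - <<'E'
from h import *
s=r.sense(); p,d=r.capture("wrist"); cv2.imwrite("pics/w3.png",p)
R=s["ee_rot"]; d=np.array([.856,.517,0]); g=np.array([.4675,-.3582,.038])+.062*d
print(R.T@(g-s["tcp_pos"])-[0,0,-.019], s["joints"])
E
```

```text
time_s: 4.43
tcp_pos: [0.5119, -0.3327, 0.0276]
ee_rot: [[-0.513, 0.659, -0.55], [0.858, 0.391, -0.333], [-0.005, -0.642, -0.766]]
wrist_force: [0.3, -1.0, -0.2]
gripper_width: 1.0
[0.00109376 0.00158504 0.00405427] [ -7.0836924   44.84076563  -8.56422406  24.77976009 -71.66303544
 -67.51790388]
```

View pics/w3.png

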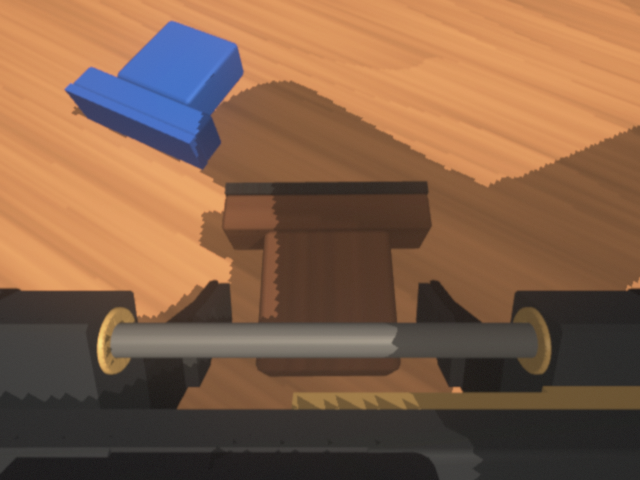

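The handle is now between the fingers (columns 258–398). Closing.

```bash
python3 -m jog '[[[0,0,0],[0,0,0]],[[0,0,0],[0,0,0]],[[0,0,0],[0,0,0]],[[0,0,0],[0,0,0]],[[0,0,0],[0,0,0]],[[0,0,0],[0,0,0]],[[0,0,0],[0,0,0]],[[0,0,0],[0,0,0]],[[0,0,0],[0,0,0]],[[0,0,0],[0,0,0]]]' 0.045
python3 - <<'E'
from h import *
s=r.sense(); R=s["ee_rot"]; d=np.array([.856,.517,0]); o=np.array([.4675,-.3582,.038])
x=np.array([.517,-.856,0])
g=s["tcp_pos"]-.019*R[:,2]
print("grasp in scraper x,y,z",(g-o)@x,(g-o)@d,(g-o)[2], s["gripper_width"]*87, s["wrist_force"])
E
```

```text
time_s: 5.32
tcp_pos: [0.5119, -0.3323, 0.0273]
ee_rot: [[-0.513, 0.659, -0.55], [0.858, 0.391, -0.333], [-0.004, -0.643, -0.766]]
wrist_force: [-0.5, 1.0, 0.7]
gripper_width: 0.638
grasp in scraper x,y,z 0.0007574256275302414 0.06358656971470678 0.003845640321498617 55.517025327075345 [-0.52021163  0.99049162  0.73772373]
```

```bash
python3 -m jog '[[[0,-0.012,-0.014],[0,0,0]],[[0,-0.028,-0.033],[0,0,0]],[[0,-0.045,-0.054],[0,0,0]],[[0,-0.035,-0.060],[-1.2,0,0]],[[0,-0.026,-0.067],[-2.5,0,0]],[[0,-0.016,-0.074],[-3.8,0,0]],[[0,-0.006,-0.081],[-5.1,0,0]],[[0,0.003,-0.089],[-6.4,0,0]],[[0,0.013,-0.096],[-7.7,0,0]],[[0,0.022,-0.104],[-9,0,0]]]'
python3 - <<'E'
from h import *
s=r.sense(); R=s["ee_rot"]
print(s["tcp_pos"]-.019*R[:,2], s["joints"], np.degrees(np.arctan2(np.hypot(R[0,2],R[1,2]),-R[2,2])))
p,d=r.capture("wrist"); cv2.imwrite("pics/w4.png",p)
E
```

```text
time_s: 6.15
tcp_pos: [0.5838, -0.2888, 0.0931]
ee_rot: [[-0.513, 0.854, 0.082], [0.858, 0.512, 0.043], [-0.005, 0.092, -0.996]]
wrist_force: [-0.4, 0.1, -2.2]
gripper_width: 0.639
[ 0.58221973 -0.28960223  0.11202133] [-13.87324753  29.47858762  -5.82045563  -4.56538163 -50.83549808
 -42.46413559] 5.304549224966594
```

View pics/w4.png

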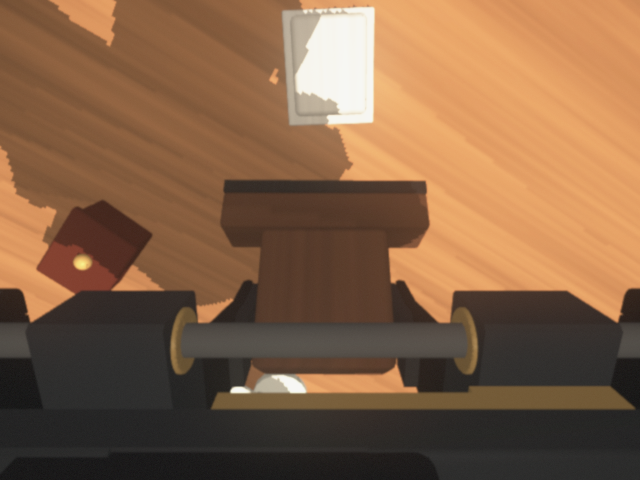

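The scraper is held unchanged in the jaws (rubber edge at row 187) and the rest is visible at (330,65). I'll turn the other 45° and come down part of the way.

```bash
python3 -m jog '[[[0,0.002,0],[-1.1,0,0]],[[0,0.004,0],[-2.3,0,0]],[[0,0.006,-0.001],[-3.5,0,0]],[[0,0.008,-0.001],[-4.7,0,0]],[[0,0.009,0],[-5.9,0,0]],[[0,0.011,0.003],[-7.1,0,0]],[[0,0.012,0.010],[-8.2,0,0]],[[0,0.011,0.020],[-9,0,0]],[[0,0.011,0.026],[-9,0,0]],[[0,0.010,0.027],[-9,0,0]]]'
python3 - <<'E'
from h import *
s=r.sense(); R=s["ee_rot"]
print(s["tcp_pos"]-.019*R[:,2], R,s["joints"],s["wrist_force"], np.degrees(np.arctan2(np.hypot(R[0,2],R[1,2]),-R[2,2])))
p,d=r.capture("wrist"); cv2.imwrite("pics/w5.png",p)
p,d=r.capture("scene"); cv2.imwrite("pics/s5.png",p[180:420,120:440].repeat(2,0).repeat(2,1))
E
```

```text
time_s: 7.03
tcp_pos: [0.592, -0.2833, 0.0635]
ee_rot: [[-0.512, 0.556, 0.655], [0.859, 0.33, 0.392], [0.002, 0.763, -0.646]]
wrist_force: [-0.4, -0.0, -2.3]
gripper_width: 0.644
[ 0.57959654 -0.29077803  0.07573459] [[-0.51229631  0.5559903   0.65454356]
 [ 0.85880618  0.32978983  0.39203394]
 [ 0.00210526  0.7629636  -0.64643802]] [-38.68029392  33.37125777  -4.17173322 -63.889223   -52.78653886
  20.90748689] [-0.3888128  -0.04134307 -2.25352393] 49.72642108322631
```

View pics/w5.png

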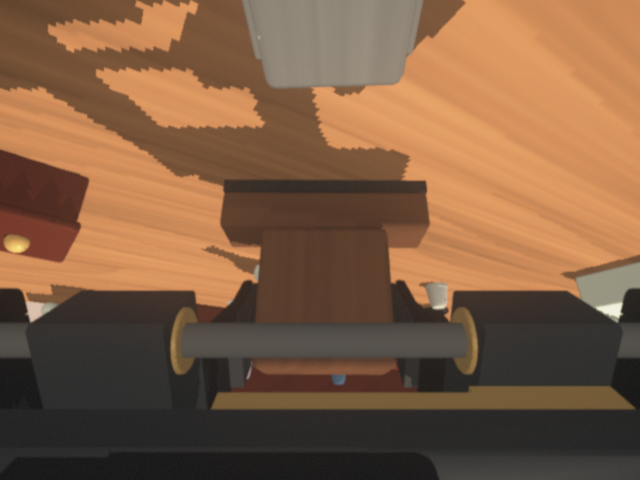

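View pics/s5.png

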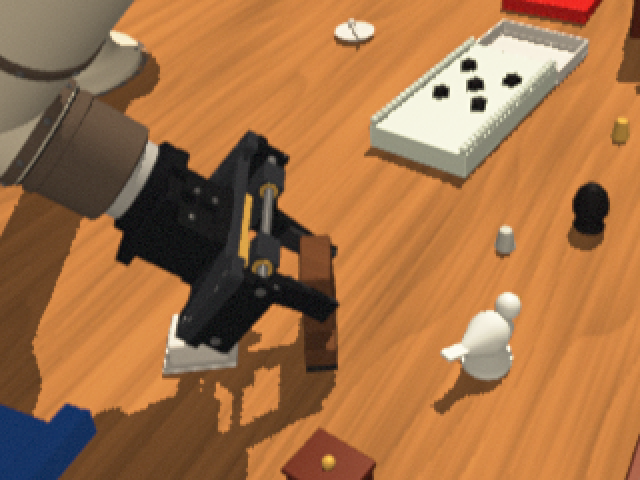

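The scraper is upright about 12 mm above the table (scene crop, edge at (320,368)), clear of the rest. Now I lower it gently.

```bash
python3 -m jog '[[[0,-0.0015,0.0013],[0,0,0]],[[0,-0.003,0.0026],[0,0,0]],[[0,-0.0045,0.0039],[0,0,0]],[[0,-0.006,0.0052],[0,0,0]],[[0,-0.007,0.006],[0,0,0]],[[0,-0.0075,0.0065],[0,0,0]],[[0,-0.0080,0.0068],[0,0,0]],[[0,-0.0083,0.007],[0,0,0]],[[0,-0.0083,0.007],[0,0,0]],[[0,-0.0083,0.007],[0,0,0]]]'
```

```text
time_s: 7.97
tcp_pos: [0.5942, -0.2831, 0.0559]
ee_rot: [[-0.513, 0.55, 0.659], [0.858, 0.333, 0.391], [-0.004, 0.766, -0.643]]
wrist_force: [0.3, 1.0, -1.9]
gripper_width: 0.639
```

```bash
python3 -m jog '[[[0,-0.0005,0.0004],[0,0,0]],[[0,-0.001,0.0008],[0,0,0]],[[0,-0.0015,0.0012],[0,0,0]],[[0,-0.0019,0.0016],[0,0,0]],[[0,-0.0023,0.0019],[0,0,0]],[[0,-0.0023,0.0019],[0,0,0]],[[0,-0.0023,0.0019],[0,0,0]],[[0,-0.0023,0.0019],[0,0,0]],[[0,-0.0023,0.0019],[0,0,0]],[[0,-0.0023,0.0019],[0,0,0]]]'
```

```text
time_s: 8.8
tcp_pos: [0.5942, -0.283, 0.053]
ee_rot: [[-0.513, 0.55, 0.659], [0.858, 0.333, 0.391], [-0.004, 0.766, -0.643]]
wrist_force: [0.2, 0.6, -1.3]
gripper_width: 0.641
```

```bash
python3 -m jog '[[[0,-0.0005,0.0004],[0,0,0]],[[0,-0.0009,0.0008],[0,0,0]],[[0,-0.0013,0.0011],[0,0,0]],[[0,-0.0015,0.0013],[0,0,0]],[[0,-0.0015,0.0013],[0,0,0]],[[0,-0.0015,0.0013],[0,0,0]],[[0,-0.0015,0.0013],[0,0,0]],[[0,-0.0015,0.0013],[0,0,0]],[[0,-0.0015,0.0013],[0,0,0]],[[0,-0.0015,0.0013],[0,0,0]]]'
```

```text
time_s: 9.63
tcp_pos: [0.5943, -0.283, 0.052]
ee_rot: [[-0.514, 0.549, 0.659], [0.858, 0.333, 0.391], [-0.005, 0.767, -0.642]]
wrist_force: [-3.9, 1.0, 4.9]
gripper_width: 0.638
```

Contact shows as about +6 N in z. Letting go.

```bash
python3 -m jog '[[[0,0,0],[0,0,0]],[[0,0,0],[0,0,0]],[[0,0,0],[0,0,0]],[[0,0,0],[0,0,0]],[[0,0,0],[0,0,0]],[[0,0,0],[0,0,0]],[[0,0,0],[0,0,0]],[[0,0,0],[0,0,0]],[[0,0,0],[0,0,0]],[[0,0,0],[0,0,0]]]' 0.085
python3 - <<'E'
from h import *
s=r.sense(); print(s["wrist_force"])
p,d=r.capture("wrist"); cv2.imwrite("pics/w6.png",p)
p,d=r.capture("scene"); cv2.imwrite("pics/s6.png",p[180:420,120:440].repeat(2,0).repeat(2,1))
E
```

```text
time_s: 10.47
tcp_pos: [0.5942, -0.283, 0.0509]
ee_rot: [[-0.513, 0.55, 0.659], [0.858, 0.333, 0.391], [-0.004, 0.766, -0.643]]
wrist_force: [0.3, 0.0, -0.2]
gripper_width: 0.972
[ 0.26171801  0.00251856 -0.15864317]
```

View pics/w6.png

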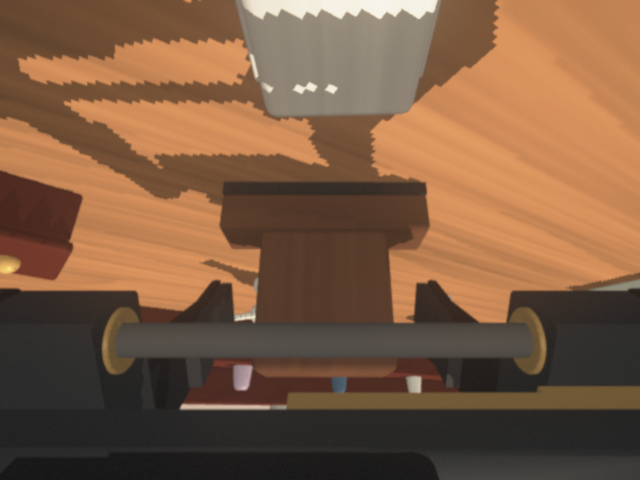

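View pics/s6.png

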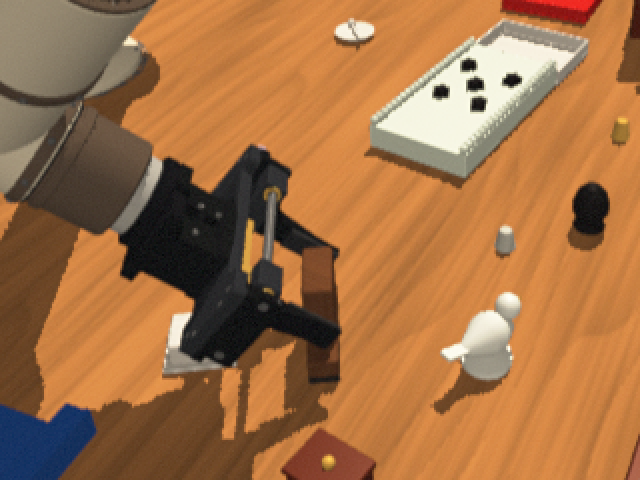

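The scraper stands by itself between the open fingers, with the contact force gone. Retreating along the tool axis, then up.

```bash
python3 -m jog '[[[0,0,-0.006],[0,0,0]],[[0,0,-0.018],[0,0,0]],[[0,0,-0.036],[0,0,0]],[[0,0,-0.056],[0,0,0]],[[0,0,-0.078],[0,0,0]],[[0,0.01,-0.100],[0,0,0]],[[0,0.03,-0.12],[0.8,0,0]],[[0,0.055,-0.14],[2,0,0]],[[0,0.08,-0.16],[3.3,0,0]],[[0,0.10,-0.175],[4.6,0,0]]]' 0.087
python3 - <<'E'
from h import *
s=r.sense(); R=s["ee_rot"]; print(R, s["tcp_pos"],s["joints"])
E
```

```text
time_s: 11.4
tcp_pos: [0.5322, -0.321, 0.2459]
ee_rot: [[-0.509, 0.766, 0.393], [0.861, 0.458, 0.221], [-0.011, 0.451, -0.893]]
wrist_force: [-0.1, -0.9, -1.6]
gripper_width: 1.003
[[-0.50869891  0.76603101  0.39296554]
 [ 0.86087325  0.45845233  0.22072314]
 [-0.0110752   0.45057514 -0.89266981]] [ 0.53217493 -0.3209583   0.24592178] [-28.6135613   16.56361245   0.62016189 -25.72939721 -61.62303432
 -20.75091435]
```

Run:
```python
from h import *
s=r.sense(); p,d=r.capture("wrist"); cv2.imwrite("pics/w7.png",p); np.save("pics/w7d.npy",d)
P,u,v=world("wrist",d,s=s)
m=(P[:,2]>0.03)&(P[:,2]<.1)&(v<285)&(abs(P[:,0]-.587)<.06)&(abs(P[:,1]+.287)<.06)
Q=P[m]; print(len(Q)); t=Q[Q[:,2]>.079]; print("top",len(t),t[:,2].mean() if len(t) else 0,rect(t) if len(t) else 0)
print(rect(Q),Q[:,2].max())
p,d=r.capture("top"); cv2.imwrite("pics/t7.png",p)
P,u,v=world("top",d)
m=(P[:,2]>0.07)&(P[:,2]<.1)&(abs(P[:,0]-.587)<.06)&(abs(P[:,1]+.287)<.06)
t=P[m]; print("topcam",len(t), rect(t) if len(t) else 0, np.median(t[:,2]))
```

```text
3225
top 1535 0.08351262595407889 ((584.0746459960938, -289.5185241699219), (25.734790802001953, 55.84831237792969), 30.40220832824707)
((583.9952392578125, -289.7115173339844), (26.06714630126953, 56.100547790527344), 30.40220832824707) 0.08575176723166439
topcam 326 ((587.2344970703125, -286.28985595703125), (26.23548698425293, 58.33797836303711), 30.102937698364258) 0.08222965487923561
```

View pics/w7.png

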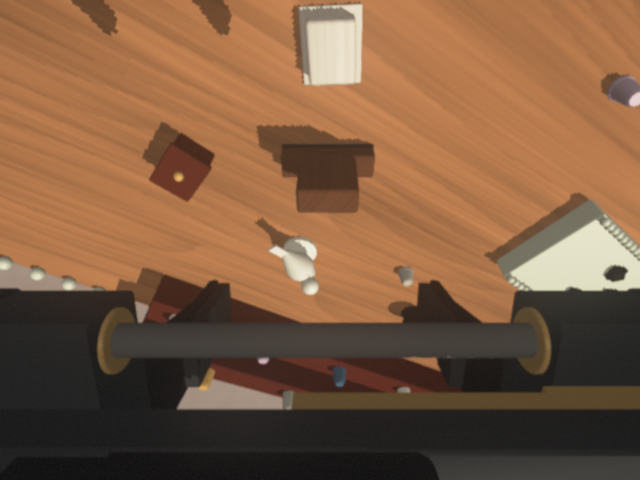

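View pics/t7.png

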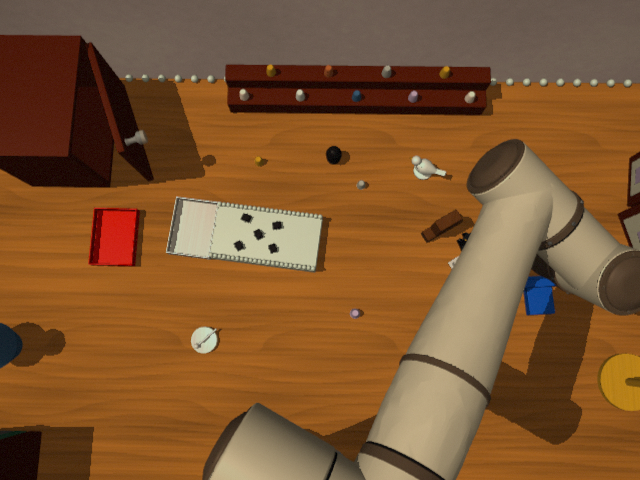

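The wrist view shows the scraper upright on its rubber edge (handle end at (328,200)), and the depth rectangle of its top is 26×56 mm at a height of 84 mm. The top view agrees to within 3 mm (442,226). Next is the move above it with the tool vertical.

```bash
cat >> h.py <<'E'
from scipy.spatial.transform import Rotation as Ro
def togo(tcp,az,s=None):
    """shift & turn (5deg units) from current to tool-down pose w/ tool x azimuth az deg"""
    s=s or r.sense(); a=np.radians(az)
    x=np.array([np.cos(a),np.sin(a),0]); z=np.array([0,0,-1.]); T=np.stack([x,np.cross(z,x),z],1)
    R=s["ee_rot"]
    print("shift",np.round(R.T@(np.array(tcp)-s["tcp_pos"]),4),"turn",np.round(Ro.from_matrix(R.T@T).as_rotvec(degrees=True)/5,3),"f",np.round(s["wrist_force"],1),"t",s["time_s"])
E
python3 -c "
from h import *
togo([.584,-.2895,.14],120.4)"
```

```text
shift [ 0.0035 -0.0012  0.1238] turn [5.434 0.216 0.208] f [ 0.2 -0.2 -0.2] t 11.5
```

```bash
python3 -m jog '[[[0,0,0.01],[0.8,0,0]],[[0.001,0,0.026],[1.7,0.05,0.05]],[[0.002,0,0.044],[2.6,0.1,0.1]],[[0.003,-0.001,0.062],[3.5,0.15,0.15]],[[0.003,-0.001,0.080],[4.4,0.2,0.2]],[[0.003,-0.001,0.096],[5.1,0.2,0.2]],[[0.003,-0.001,0.11],[5.4,0.22,0.21]],[[0.0035,-0.001,0.12],[5.43,0.22,0.21]],[[0.0035,-0.001,0.124],[5.43,0.22,0.21]],[[0.0035,-0.001,0.124],[5.43,0.22,0.21]]]' 0.087
python3 -c "
from h import *
s=r.sense(); p,d=r.capture('wrist'); cv2.imwrite('pics/w8.png',p)
P,u,v=world('wrist',d,s=s)
m=(P[:,2]>0.075)&(P[:,2]<.1)&(abs(P[:,0]-.587)<.06)&(abs(P[:,1]+.287)<.06)
print(m.sum(), rect(P[m]) if m.any() else 0)
togo([.584,-.2895,.049],120.4)"
```

```text
time_s: 12.33
tcp_pos: [0.579, -0.2876, 0.1285]
ee_rot: [[-0.501, 0.866, -0.012], [0.865, 0.501, 0.016], [0.02, -0.003, -1.0]]
wrist_force: [-0.5, -0.3, -0.8]
gripper_width: 1.004
4138 ((584.88330078125, -289.3046875), (25.92008399963379, 55.79869842529297), 31.121252059936523)
shift [-0.0052  0.0035  0.0804] turn [-0.022 -0.214 -0.071] f [-0.1 -0.6  1. ] t 12.3833
```

View pics/w8.png

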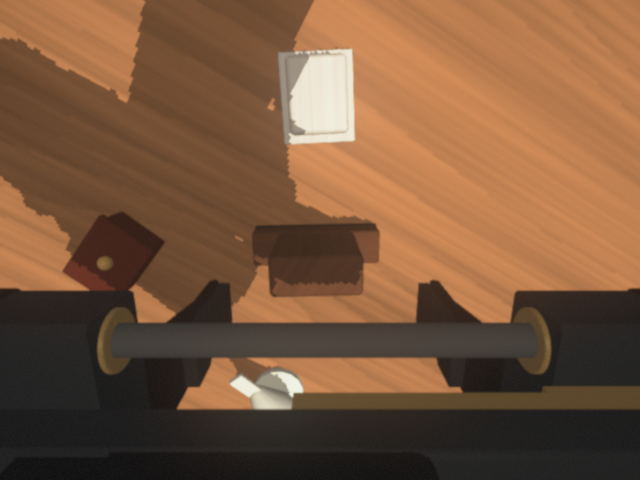

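The scraper top is at (317,280) between the jaws, slightly left of the midline. I'll correct sideways first, then descend.

```bash
python3 -m jog '[[[-0.002,0.001,0],[0,-0.1,0]],[[-0.004,0.003,0],[0,-0.2,-0.05]],[[-0.005,0.0035,0.004],[0,-0.2,-0.07]],[[-0.005,0.0035,0.010],[0,-0.2,-0.07]],[[-0.005,0.0035,0.016],[0,-0.2,-0.07]],[[-0.005,0.0035,0.02],[0,-0.2,-0.07]],[[-0.005,0.0035,0.02],[0,-0.2,-0.07]],[[-0.005,0.0035,0.02],[0,-0.2,-0.07]],[[-0.005,0.0035,0.02],[0,-0.2,-0.07]],[[-0.005,0.0035,0.02],[0,-0.2,-0.07]]]' 0.087
python3 -c "
from h import *
s=r.sense(); p,d=r.capture('wrist')
P,u,v=world('wrist',d,s=s)
m=(P[:,2]>0.075)&(P[:,2]<.1)&(abs(P[:,0]-.587)<.06)&(abs(P[:,1]+.287)<.06)
print(m.sum(), rect(P[m]) if m.any() else 0)
togo([.5848,-.2894,.049],121)"
```

```text
time_s: 13.22
tcp_pos: [0.5855, -0.2894, 0.1093]
ee_rot: [[-0.507, 0.862, -0.002], [0.862, 0.507, -0.001], [0.001, -0.002, -1.0]]
wrist_force: [-0.5, 0.5, -0.1]
gripper_width: 0.994
4972 ((584.6416015625, -289.14068603515625), (26.067203521728516, 56.21250915527344), 30.94765853881836)
shift [ 0.0003 -0.0004  0.0603] turn [-0.026 -0.008 -0.103] f [-0.1 -0.  -0.2] t 13.2667
```

Well centred. Descending 60 mm and closing.

```bash
python3 -m jog '[[[0,0,0.006],[0,0,0]],[[0,0,0.016],[0,0,-0.05]],[[0,0,0.028],[0,0,-0.1]],[[0,0,0.040],[0,0,-0.1]],[[0,0,0.050],[0,0,-0.1]],[[0,0,0.057],[0,0,-0.1]],[[0,0,0.060],[0,0,-0.1]],[[0,0,0.060],[0,0,-0.1]],[[0,0,0.060],[0,0,-0.1]],[[0,0,0.060],[0,0,-0.1]]]' 0.087
python3 -c "
from h import *
togo([.5847,-.2893,.049],121)"
python3 -m jog '[[[0,0,0],[0,0,0]],[[0,0,0],[0,0,0]],[[0,0,0],[0,0,0]],[[0,0,0],[0,0,0]],[[0,0,0],[0,0,0]],[[0,0,0],[0,0,0]],[[0,0,0],[0,0,0]],[[0,0,0],[0,0,0]],[[0,0,0],[0,0,0]],[[0,0,0],[0,0,0]]]' 0.045
python3 -c "
from h import *
togo([.5847,-.2893,.049],121)"
```

```text
time_s: 14.1
tcp_pos: [0.5856, -0.2896, 0.0496]
ee_rot: [[-0.515, 0.857, -0.002], [0.857, 0.515, -0.001], [0.0, -0.002, -1.0]]
wrist_force: [-0.7, 0.3, 0.0]
gripper_width: 1.0
shift [ 0.0007 -0.0006  0.0006] turn [-0.021 -0.002 -0.002] f [-0.7  0.3  0. ] t 14.1
time_s: 14.93
tcp_pos: [0.585, -0.2893, 0.0491]
ee_rot: [[-0.515, 0.857, -0.003], [0.857, 0.515, -0.0], [0.001, -0.003, -1.0]]
wrist_force: [-0.1, 0.9, 1.3]
gripper_width: 0.643
shift [ 0.0001 -0.0002  0.0001] turn [-0.032 -0.016 -0.004] f [-0.1  0.9  1.3] t 14.9333
```

The scraper is held again from straight above (opening 56 mm, edge 49 mm below the TCP). Lifting.

```bash
python3 -m jog '[[[0,0,-0.006],[0,0,0]],[[0,0,-0.018],[0,0,0]],[[0,0,-0.034],[0,0,0]],[[0,0,-0.052],[0,0,0]],[[0,0,-0.070],[0,0,0]],[[0,0,-0.090],[0,0,0]],[[0,0,-0.110],[0,0,0]],[[0,0,-0.128],[0,0,0]],[[0,0,-0.140],[0,0,0]],[[0,0,-0.15],[0,0,0]]]'
python3 -c "
from h import *
togo([.537,-.06,.20],173.3)
p,d=r.capture('top'); cv2.imwrite('pics/t9.png',p)
P,u,v=world('top',d)
a=np.radians(83.3); c=np.array([.5575,.110]); Y=np.array([np.cos(a),np.sin(a)]); X=np.array([Y[1],-Y[0]])
L=np.stack([(P[:,:2]-c)@X,(P[:,:2]-c)@Y],1)
m=(abs(L[:,1])<.16)&(abs(L[:,0])<.08)
z=P[:,2]
for lo in (-.1,-.05,0,.05,.1):
    k=m&(abs(L[:,1]-lo)<.012)&(z>.034)&(abs(L[:,0])>.045); q=L[k,0]
    print(lo,np.percentile(q[q<0],[3,50,97]).round(4) if (q<0).any() else 0,np.percentile(q[q>0],[3,50,97]).round(4))
k=m&(abs(L[:,0])<.045)&(z>.025)&(z<.034); print('ends',np.percentile(L[k,1],[.2,99.8]))
"
```

```text
time_s: 15.77
tcp_pos: [0.5859, -0.2896, 0.2016]
ee_rot: [[-0.515, 0.857, -0.0], [0.857, 0.515, -0.001], [-0.001, -0.001, -1.0]]
wrist_force: [1.3, -1.0, -0.8]
gripper_width: 0.643
shift [0.222  0.0763 0.0013] turn [-1.2000e-02  8.0000e-03 -1.0465e+01] f [ 1.3 -1.  -0.8] t 15.7667
-0.1 [-0.064  -0.0606 -0.056 ] [0.0515 0.0568 0.0595]
-0.05 [-0.0647 -0.0604 -0.0553] [0.0529 0.0566 0.0611]
0 [-0.0645 -0.061  -0.0545] [0.053  0.0569 0.0605]
0.05 [-0.0642 -0.0603 -0.0479] [0.0536 0.0568 0.0608]
0.1 [-0.0656 -0.0613 -0.0567] [0.0501 0.0567 0.0611]
ends [-0.11755253  0.12126815]
```

```bash
python3 -m jog '[[[0.006,0.002,0],[0,0,-0.4]],[[0.024,0.008,0],[0,0,-1.3]],[[0.048,0.016,0],[0,0,-2.5]],[[0.075,0.026,0],[0,0,-3.8]],[[0.102,0.036,0],[0,0,-5.1]],[[0.13,0.046,0],[0,0,-6.4]],[[0.158,0.056,0],[0,0,-7.7]],[[0.184,0.064,0],[0,0,-8.9]],[[0.206,0.071,0],[0,0,-9.9]],[[0.222,0.076,0],[0,0,-10.47]]]'
python3 -c "
from h import *
r.capture('scene')
s=r.sense(); p,d=r.capture('wrist'); cv2.imwrite('pics/w10.png',p)
P,u,v=world('wrist',d,s=s); print(s['tcp_pos'],s['ee_rot'])
a=np.radians(83.3); c=np.array([.553,.109]); Y=np.array([np.cos(a),np.sin(a)]); X=np.array([Y[1],-Y[0]])
L=np.stack([(P[:,:2]-c)@X,(P[:,:2]-c)@Y],1)
z=P[:,2]; m=(abs(L[:,1])<.17)&(abs(L[:,0])<.08)&(z<.06)
k=m&(abs(L[:,0])<.045)&(z>.025)&(z<.034); print(k.sum(),'ends',np.percentile(L[k,1],[.2,99.8]),np.median(z[k]))
for lo in np.arange(-.12,.12,.03):
    k=m&(abs(L[:,1]-lo)<.012)&(z>.034)&(z<.05)&(abs(L[:,0])>.045); q=L[k,0]
    print(lo,k.sum(),np.percentile(q[q<0],[3,50,97]).round(4) if (q<0).any() else 0,np.percentile(q[q>0],[3,50,97]).round(4) if (q>0).any() else 0)
"
```

```text
time_s: 16.65
tcp_pos: [0.5354, -0.0581, 0.1989]
ee_rot: [[-0.994, 0.111, -0.004], [0.111, 0.994, -0.0], [0.004, -0.0, -1.0]]
wrist_force: [0.4, -0.4, -1.5]
gripper_width: 0.639
[ 0.53503421 -0.05654913  0.19892312] [[-9.94009246e-01  1.09235449e-01 -3.63795013e-03]
 [ 1.09232780e-01  9.94015766e-01  9.25098173e-04]
 [ 3.71723330e-03  5.22172733e-04 -9.99992955e-01]]
1729 ends [-0.01674377  0.01181231] 0.030150610296511976
-0.12 0 0 0
-0.09 0 0 0
-0.06 0 0 0
-0.03 44 [-0.0601 -0.0569 -0.0539] [0.0574 0.0603 0.0633]
0.0 257 [-0.0612 -0.0567 -0.0526] [0.0562 0.0601 0.0649]
0.03 0 0 0
0.06 0 0 0
0.09 0 0 0
```

View pics/w10.png

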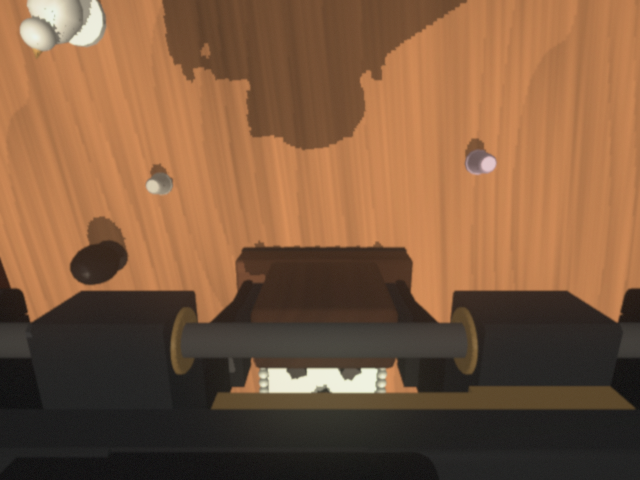

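The wrist view shows the held scraper (rubber edge at row 250) with the slab rims just visible at (264,380) and (382,380). The steel thimble is at (159,183) and the porcelain one at (481,162), both well clear. Next is a hover above the free end of the channel.

```bash
python3 -c "
from h import *
togo([.5447,.0226,.11],173.3)"
```

```text
shift [-0.0003  0.0811  0.089 ] turn [-0.003 -0.039  0.045] f [ 0.   0.8 -1.9] t 16.75
```

```bash
python3 -m jog '[[[0,0.01,0.0],[0,0,0]],[[0,0.028,0.0],[0,0,0]],[[0,0.048,0.005],[0,0,0]],[[0,0.066,0.018],[0,0,0]],[[0,0.077,0.035],[0,0,0]],[[0,0.081,0.053],[0,0,0]],[[0,0.081,0.070],[0,0,0]],[[0,0.081,0.083],[0,0,0]],[[0,0.081,0.089],[0,0,0]],[[0,0.081,0.089],[0,0,0]]]'
cat > slab.py <<'E'
from h import *
import sys
def look(name):
    s=r.sense(); p,d=r.capture('wrist'); cv2.imwrite(name,p)
    P,u,v=world('wrist',d,s=s); print(s['tcp_pos'],np.degrees(np.arctan2(s['ee_rot'][1,0],s['ee_rot'][0,0])),s['wrist_force'])
    a=np.radians(83.3); c=np.array([.555,.110]); Y=np.array([np.cos(a),np.sin(a)]); X=np.array([Y[1],-Y[0]])
    L=np.stack([(P[:,:2]-c)@X,(P[:,:2]-c)@Y],1)
    print("tcp in slab",(s['tcp_pos'][:2]-c)@X,(s['tcp_pos'][:2]-c)@Y)
    z=P[:,2]; m=(abs(L[:,1])<.17)&(abs(L[:,0])<.08)&(z<.06)
    k=m&(abs(L[:,0])<.045)&(z>.025)&(z<.034); 
    if k.any(): print(k.sum(),'ends',np.percentile(L[k,1],[.2,99.8]),np.median(z[k]))
    for lo in np.arange(-.12,.13,.02):
        k=m&(abs(L[:,1]-lo)<.01)&(z>.034)&(z<.05)&(abs(L[:,0])>.05); q=L[k,0]
        if k.sum()>40 and (q<0).any() and (q>0).any():
            print(round(lo,2),k.sum(),np.percentile(q[q<0],[3,50,97]).round(4),np.percentile(q[q>0],[3,50,97]).round(4))
if __name__=="__main__": look(sys.argv[1])
E
python3 slab.py pics/w11.png
```

```text
time_s: 17.58
tcp_pos: [0.5448, 0.0199, 0.1083]
ee_rot: [[-0.993, 0.118, -0.006], [0.118, 0.993, -0.001], [0.006, -0.002, -1.0]]
wrist_force: [-0.0, -0.4, -1.4]
gripper_width: 0.639
[0.54480257 0.01986603 0.10830288] 173.23388971031284 [-0.00804463 -0.35426114 -1.36718978]
tcp in slab 0.00038820899745594425 -0.09070815541880874
8125 ends [-0.12067819  0.01780174] 0.03019292167177784
-0.12 405 [-0.0625 -0.0582 -0.0543] [0.0544 0.0581 0.0627]
-0.1 754 [-0.0626 -0.0581 -0.0545] [0.0544 0.0582 0.0627]
-0.08 421 [-0.0631 -0.0595 -0.0569] [0.0579 0.0601 0.0628]
-0.06 166 [-0.0633 -0.0603 -0.0573] [0.0583 0.0604 0.0628]
0.0 86 [-0.0607 -0.0564 -0.0542] [0.0541 0.0557 0.0601]
0.02 92 [-0.063  -0.0577 -0.0546] [0.0545 0.0576 0.0625]
```

View pics/w11.png

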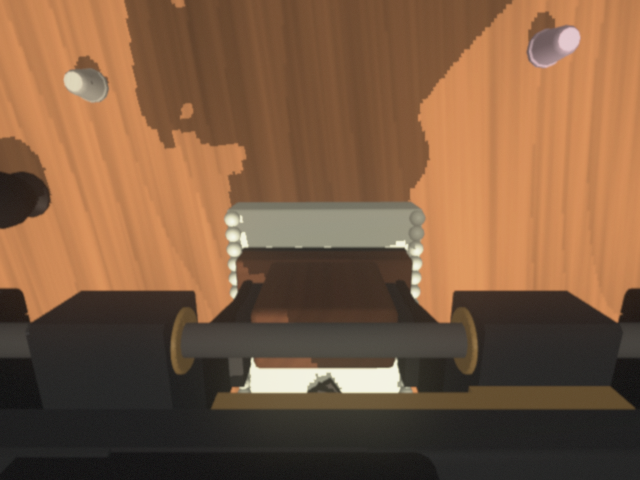

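The scraper hovers centred in the channel: rims at columns 233 and 417, slab end at row 207, chips further on at (323,383). The slab fit is right to within 1 mm. Lowering to just above the glass.

```bash
python3 -m jog '[[[0,0,0.004],[0,0,0]],[[0,0,0.008],[0,0,0]],[[0,0,0.013],[0,0,0]],[[0,0,0.018],[0,0,0]],[[0,0,0.021],[0,0,0]],[[0,0,0.024],[0,0,0]],[[0,0,0.026],[0,0,0]],[[0,0,0.026],[0,0,0]],[[0,0,0.026],[0,0,0]],[[0,0,0.026],[0,0,0]]]'
python3 -c "
from h import *
togo([.5447,.0226,.0803],173.3)"
```

```text
time_s: 18.47
tcp_pos: [0.5456, 0.0206, 0.0842]
ee_rot: [[-0.993, 0.116, -0.002], [0.116, 0.993, -0.0], [0.002, -0.001, -1.0]]
wrist_force: [-0.3, -0.1, -2.2]
gripper_width: 0.643
shift [0.0012 0.0019 0.0039] turn [-0.006 -0.028  0.007] f [-0.3 -0.1 -2.2] t 18.4667
```

```bash
python3 -m jog '[[[0.0005,0,0.001],[0,0,0]],[[0.001,0,0.002],[0,0,0]],[[0.001,0,0.003],[0,0,0]],[[0.001,0,0.0034],[0,0,0]],[[0.001,0,0.0034],[0,0,0]],[[0.001,0,0.0034],[0,0,0]],[[0.001,0,0.0034],[0,0,0]],[[0.001,0,0.0034],[0,0,0]],[[0.001,0,0.0034],[0,0,0]],[[0.001,0,0.0034],[0,0,0]]]'
python3 -c "
from h import *
togo([.5447,.0226,.0803],173.3)
p,d=r.capture('scene'); cv2.imwrite('pics/s12.png',cv2.resize(p[150:300,270:470],None,fx=4,fy=4))"
```

```text
time_s: 19.3
tcp_pos: [0.5445, 0.0206, 0.0806]
ee_rot: [[-0.993, 0.116, -0.003], [0.116, 0.993, -0.0], [0.003, -0.001, -1.0]]
wrist_force: [0.0, -0.6, -1.8]
gripper_width: 0.64
shift [0.     0.002  0.0003] turn [-0.007 -0.032  0.005] f [ 0.  -0.6 -1.8] t 19.3
```

View pics/s12.png

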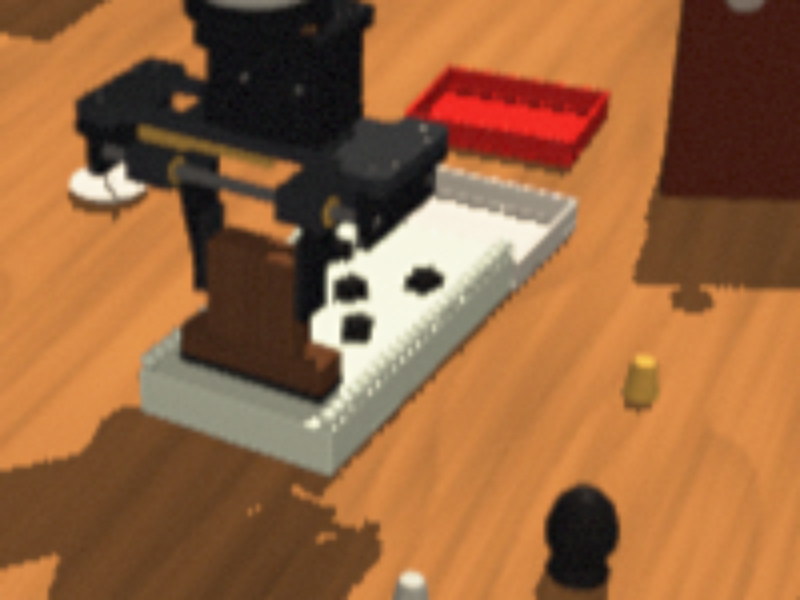

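The scraper is upright in the channel, its edge just above the glass at (260,375), with the chips ahead at (350,290). There is no contact force. Wiping the first 85 mm.

```bash
python3 -m jog '[[[0,0.003,0],[0,0,0]],[[0,0.009,0],[0,0,0]],[[0,0.018,0],[0,0,0]],[[0,0.028,0],[0,0,0]],[[0,0.038,0],[0,0,0]],[[0,0.048,0],[0,0,0]],[[0,0.058,0],[0,0,0]],[[0,0.068,0],[0,0,0]],[[0,0.077,0],[0,0,0]],[[0,0.085,0],[0,0,0]]]'
python3 -c "
from slab import *
look('pics/w13.png')
p,d=r.capture('scene'); cv2.imwrite('pics/s13.png',cv2.resize(p[150:300,270:470],None,fx=4,fy=4))"
```

```text
time_s: 20.18
tcp_pos: [0.5544, 0.1062, 0.0805]
ee_rot: [[-0.993, 0.116, -0.003], [0.116, 0.993, -0.0], [0.003, -0.001, -1.0]]
wrist_force: [1.0, -0.7, -0.6]
gripper_width: 0.644
[0.55442791 0.10622236 0.08052709] 173.35983988170574 [ 1.00605355 -0.72069029 -0.62545001]
tcp in slab -0.00012744665959920446 -0.003818585314423088
35190 ends [-0.12040393  0.08331367] 0.030224313275653385
-0.12 709 [-0.0627 -0.0581 -0.0544] [0.0544 0.058  0.0625]
-0.1 1316 [-0.0627 -0.058  -0.0544] [0.0542 0.0579 0.0625]
-0.08 1198 [-0.0628 -0.0581 -0.0544] [0.0542 0.0579 0.0624]
-0.06 1111 [-0.0627 -0.0581 -0.0545] [0.0542 0.0579 0.0624]
-0.04 1034 [-0.0626 -0.0581 -0.0544] [0.0541 0.0578 0.0625]
-0.02 973 [-0.0627 -0.0581 -0.0546] [0.0542 0.0579 0.0623]
0.0 920 [-0.0628 -0.0581 -0.0544] [0.0542 0.0579 0.0625]
0.02 423 [-0.0631 -0.0589 -0.0545] [0.0544 0.0585 0.0626]
0.08 66 [-0.0579 -0.0565 -0.0549] [0.0542 0.0562 0.0582]
```

View pics/s13.png

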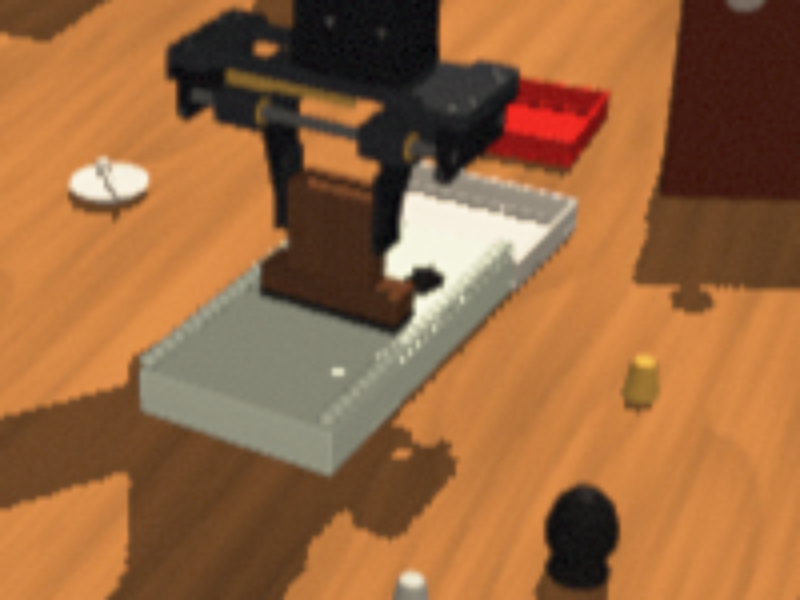

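View pics/w13.png

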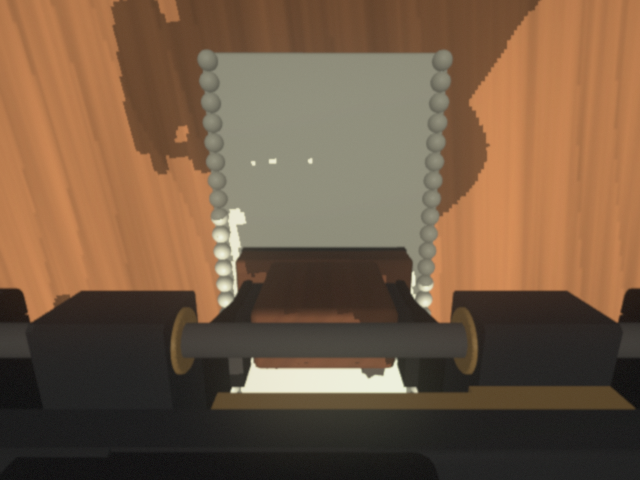

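The strip behind the scraper is clean (rows 55–250) and the scraper is centred between the rims. Continuing.

```bash
python3 -m jog '[[[0,0.003,0],[0,0,0]],[[0,0.009,0],[0,0,0]],[[0,0.018,0],[0,0,0]],[[0,0.028,0],[0,0,0]],[[0,0.038,0],[0,0,0]],[[0,0.048,0],[0,0,0]],[[0,0.058,0],[0,0,0]],[[0,0.068,0],[0,0,0]],[[0,0.077,0],[0,0,0]],[[0,0.085,0],[0,0,0]]]'
python3 -c "
from slab import *
look('pics/w14.png')
p,d=r.capture('scene'); cv2.imwrite('pics/s14.png',cv2.resize(p[150:300,270:470],None,fx=4,fy=4))
p,d=r.capture('top'); cv2.imwrite('pics/t14.png',cv2.resize(p[170:300,150:350],None,fx=4,fy=4))"
```

```text
time_s: 21.12
tcp_pos: [0.5643, 0.1906, 0.0805]
ee_rot: [[-0.993, 0.116, -0.003], [0.116, 0.993, -0.0], [0.003, -0.001, -1.0]]
wrist_force: [0.1, -0.5, -1.2]
gripper_width: 0.641
[0.56428338 0.1906285  0.08045806] 173.35462180341065 [ 0.11677757 -0.54474859 -1.19188578]
tcp in slab -0.00018700952053378247 0.08116095976081962
41309 ends [-0.05849974  0.06860647] 0.03022073819183773
-0.06 556 [-0.0627 -0.0581 -0.0544] [0.054  0.0579 0.0625]
-0.04 1468 [-0.0629 -0.0582 -0.0545] [0.0542 0.0578 0.0623]
-0.02 1339 [-0.0629 -0.0582 -0.0546] [0.0542 0.0579 0.0624]
0.0 1228 [-0.0628 -0.0582 -0.0546] [0.0541 0.0578 0.0623]
0.02 1136 [-0.0628 -0.0582 -0.0546] [0.0541 0.0578 0.0623]
0.04 1046 [-0.0627 -0.0582 -0.0546] [0.0541 0.0578 0.0624]
0.06 991 [-0.0627 -0.0582 -0.0547] [0.0542 0.0577 0.0622]
0.08 934 [-0.0628 -0.0583 -0.0546] [0.0541 0.0578 0.0622]
0.1 647 [-0.0632 -0.0588 -0.0548] [0.0542 0.0585 0.0626]
```

View pics/s14.png

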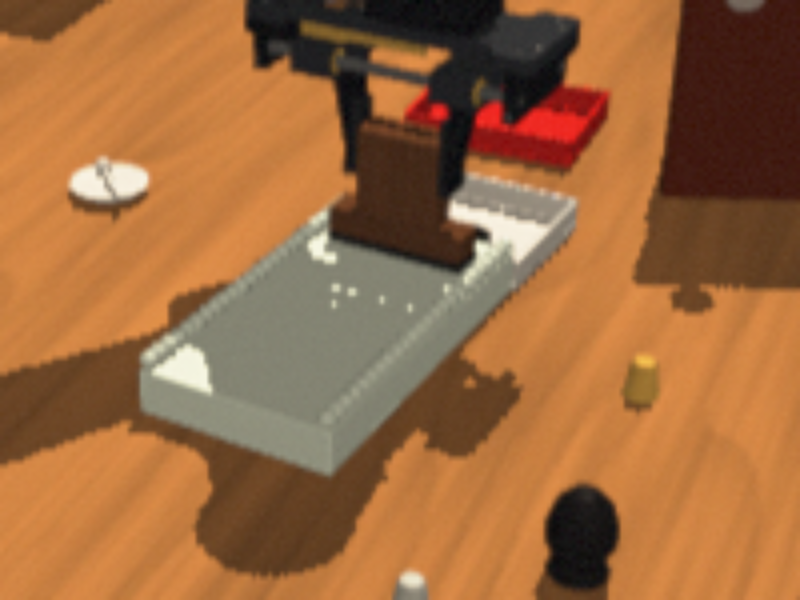

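View pics/t14.png

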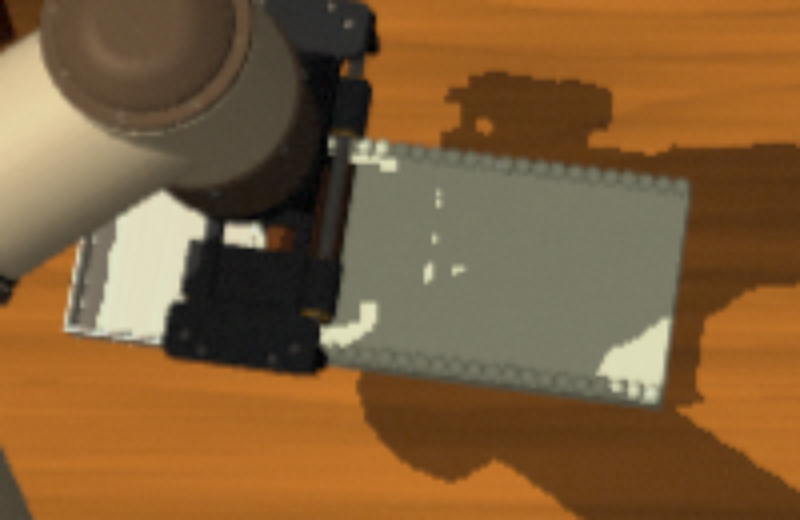

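The channel behind is clean, one chip shows at (480,235) just ahead of the blade, and the front face is at y ≈ 94 mm. Last stretch over the end.

```bash
python3 -m jog '[[[0,0.004,0],[0,0,0]],[[0,0.012,0],[0,0,0]],[[0,0.022,0],[0,0,0]],[[0,0.032,0],[0,0,0]],[[0,0.041,0],[0,0,0]],[[0,0.048,0],[0,0,0]],[[0,0.051,0],[0,0,0]],[[0,0.051,0],[0,0,0]],[[0,0.051,0],[0,0,0]],[[0,0.051,0],[0,0,0]]]'
python3 -m jog '[[[0,-0.004,0],[0,0,0]],[[0,-0.012,0],[0,0,0]],[[0,-0.024,0],[0,0,0]],[[0,-0.04,-0.001],[0,0,0]],[[0,-0.056,-0.002],[0,0,0]],[[0,-0.072,-0.002],[0,0,0]],[[0,-0.088,-0.002],[0,0,0]],[[0,-0.104,-0.002],[0,0,0]],[[0,-0.116,-0.002],[0,0,0]],[[0,-0.121,-0.002],[0,0,0]]]'
python3 -c "
from slab import *
look('pics/w15.png')
p,d=r.capture('scene'); cv2.imwrite('pics/s15.png',cv2.resize(p[150:300,270:470],None,fx=4,fy=4))
p,d=r.capture('top'); cv2.imwrite('pics/t15.png',cv2.resize(p[170:300,150:350],None,fx=4,fy=4))
P,u,v=world('top',d)
for o in r.cut_out('chip0','top'):
    Q,_,_=world('top',d,o['region']); print(round(o['confidence'],2),np.round(o['uv']),len(Q),np.median(Q,0).round(3) if len(Q) else 0)"
```

```text
time_s: 22.1
tcp_pos: [0.5699, 0.2398, 0.0804]
ee_rot: [[-0.993, 0.116, -0.003], [0.116, 0.993, -0.001], [0.003, -0.001, -1.0]]
wrist_force: [0.7, -0.5, -1.0]
gripper_width: 0.641
time_s: 22.93
tcp_pos: [0.5555, 0.1176, 0.0826]
ee_rot: [[-0.993, 0.118, -0.004], [0.118, 0.993, -0.001], [0.003, -0.001, -1.0]]
wrist_force: [0.4, 0.2, -1.1]
gripper_width: 0.642
[0.55553228 0.11759316 0.08256613] 173.20650870124615 [ 0.42195991  0.18436653 -1.07017906]
tcp in slab -0.0003572514449292134 0.007603401297615222
38877 ends [-0.11987951  0.09620041] 0.03020343025734689
-0.12 724 [-0.0625 -0.058  -0.0544] [0.0543 0.058  0.0627]
-0.1 1353 [-0.0627 -0.058  -0.0544] [0.0542 0.0579 0.0626]
-0.08 1234 [-0.0627 -0.0581 -0.0545] [0.0543 0.0579 0.0625]
-0.06 1136 [-0.0627 -0.058  -0.0545] [0.0541 0.0578 0.0625]
-0.04 1066 [-0.0628 -0.0581 -0.0545] [0.0542 0.0578 0.0626]
-0.02 984 [-0.0627 -0.0581 -0.0546] [0.0542 0.0579 0.0625]
0.0 926 [-0.0627 -0.0581 -0.0545] [0.0543 0.0578 0.0624]
0.02 874 [-0.0629 -0.0583 -0.0545] [0.0541 0.0579 0.0625]
0.04 83 [-0.0633 -0.0612 -0.0581] [0.0592 0.0613 0.063 ]
0.1 48 [-0.0585 -0.0565 -0.0547] [0.0543 0.0564 0.0594]
```

View pics/s15.png

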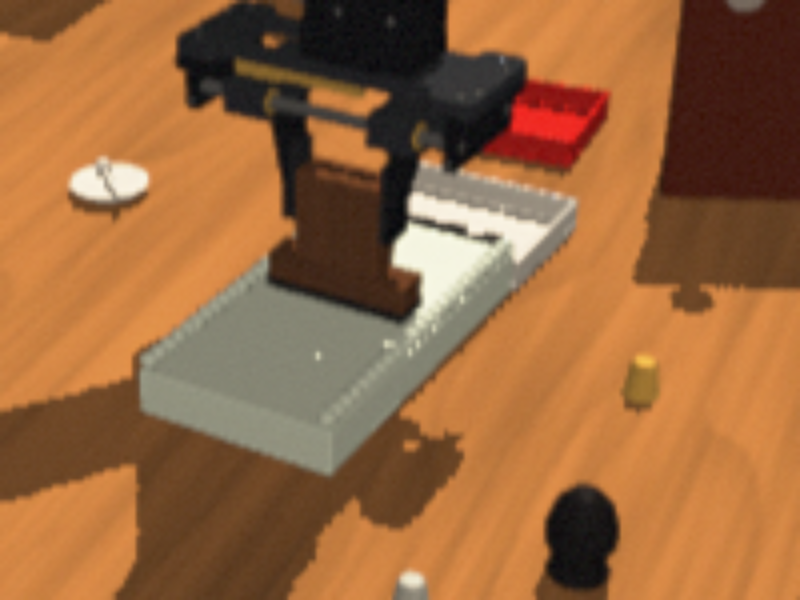

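View pics/t15.png

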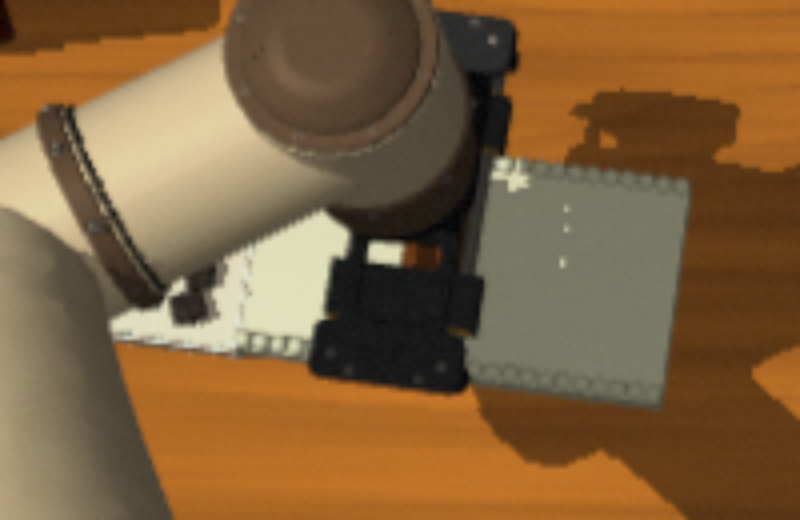

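The glass in front of the blade is clear and chips lie in the tray (top crop (190,300), scene crop (460,230)). I'll set the scraper down here, near the slab's middle.

```bash
python3 -m jog '[[[0,0,0],[0,0,0]],[[0,0,0.0005],[0,0,0]],[[0,0,0.001],[0,0,0]],[[0,0,0.0015],[0,0,0]],[[0,0,0.002],[0,0,0]],[[0,0,0.0025],[0,0,0]],[[0,0,0.003],[0,0,0]],[[0,0,0.003],[0,0,0]],[[0,0,0.003],[0,0,0]],[[0,0,0.003],[0,0,0]]]'
```

```text
time_s: 23.97
tcp_pos: [0.5561, 0.1199, 0.0796]
ee_rot: [[-0.993, 0.116, -0.003], [0.116, 0.993, -0.0], [0.003, -0.001, -1.0]]
wrist_force: [0.2, -0.4, -1.6]
gripper_width: 0.636
```

```bash
python3 -m jog '[[[0,0,0.0003],[0,0,0]],[[0,0,0.0006],[0,0,0]],[[0,0,0.0009],[0,0,0]],[[0,0,0.001],[0,0,0]],[[0,0,0.001],[0,0,0]],[[0,0,0.001],[0,0,0]],[[0,0,0.001],[0,0,0]],[[0,0,0.001],[0,0,0]],[[0,0,0.001],[0,0,0]],[[0,0,0.001],[0,0,0]]]'
```

```text
time_s: 24.8
tcp_pos: [0.5561, 0.12, 0.0791]
ee_rot: [[-0.993, 0.116, -0.003], [0.116, 0.993, -0.0], [0.003, -0.001, -1.0]]
wrist_force: [-2.7, 0.8, 4.7]
gripper_width: 0.641
```

Light contact, about 6 N. Opening, then retreating straight up.

```bash
python3 -m jog '[[[0,0,0],[0,0,0]],[[0,0,0],[0,0,0]],[[0,0,0],[0,0,0]],[[0,0,0],[0,0,0]],[[0,0,0],[0,0,0]],[[0,0,0],[0,0,0]],[[0,0,0],[0,0,0]],[[0,0,0],[0,0,0]],[[0,0,0],[0,0,0]],[[0,0,0],[0,0,0]]]' 0.085
python3 -m jog '[[[0,0,-0.004],[0,0,0]],[[0,0,-0.012],[0,0,0]],[[0,0,-0.024],[0,0,0]],[[0,0,-0.040],[0,0,0]],[[0,0,-0.058],[0,0,0]],[[0,0,-0.078],[0,0,0]],[[0,0,-0.1],[0,0,0]],[[0,0,-0.125],[0,0,0]],[[0,0,-0.15],[0,0,0]],[[0,0,-0.17],[0,0,0]]]'
python3 -m jog '[[[0,-0.01,-0.01],[0,0,0]],[[0,-0.03,-0.02],[0,0,0]],[[0,-0.06,-0.02],[0,0,0]],[[0,-0.095,-0.02],[0,0,0]],[[0,-0.13,-0.02],[0,0,0]],[[0,-0.165,-0.02],[0,0,0]],[[0,-0.2,-0.02],[0,0,0]],[[0,-0.235,-0.02],[0,0,0]],[[0,-0.26,-0.02],[0,0,0]],[[0,-0.27,-0.02],[0,0,0]]]'
python3 -c "
from h import *
p,d=r.capture('scene'); cv2.imwrite('pics/s16.png',cv2.resize(p[150:300,270:470],None,fx=4,fy=4)); cv2.imwrite('pics/s16f.png',p)
p,d=r.capture('top'); cv2.imwrite('pics/t16.png',cv2.resize(p[170:300,150:350],None,fx=4,fy=4)); cv2.imwrite('pics/t16f.png',p)"
```

```text
time_s: 25.63
tcp_pos: [0.5561, 0.12, 0.0785]
ee_rot: [[-0.993, 0.116, -0.003], [0.116, 0.993, -0.0], [0.003, -0.001, -1.0]]
wrist_force: [-0.2, 0.7, -0.6]
gripper_width: 0.975
time_s: 26.47
tcp_pos: [0.557, 0.12, 0.2518]
ee_rot: [[-0.993, 0.116, 0.0], [0.116, 0.993, 0.001], [-0.0, 0.001, -1.0]]
wrist_force: [0.9, 0.1, -0.5]
gripper_width: 0.977
time_s: 27.3
tcp_pos: [0.5237, -0.1514, 0.2686]
ee_rot: [[-0.993, 0.12, -0.004], [0.12, 0.993, -0.001], [0.004, -0.001, -1.0]]
wrist_force: [-0.3, 0.7, -0.7]
gripper_width: 0.981
```

View pics/s16.png

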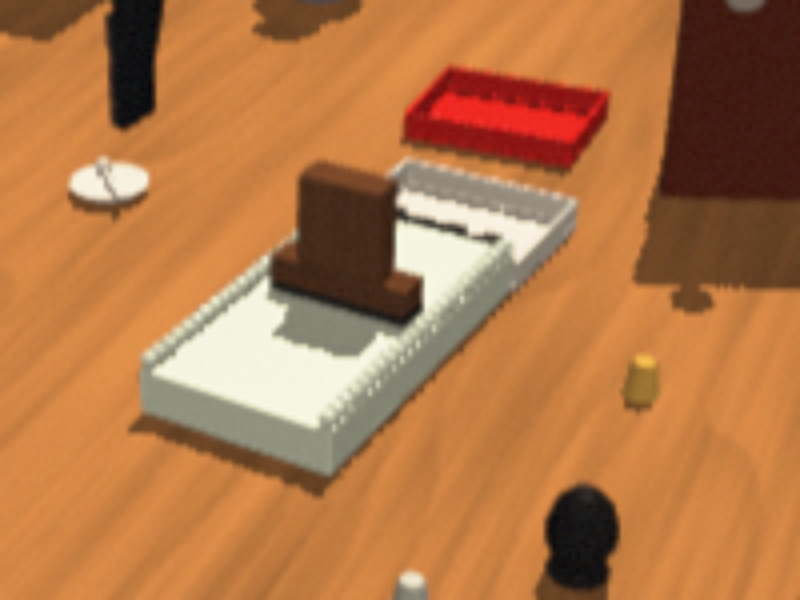

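View pics/t16.png

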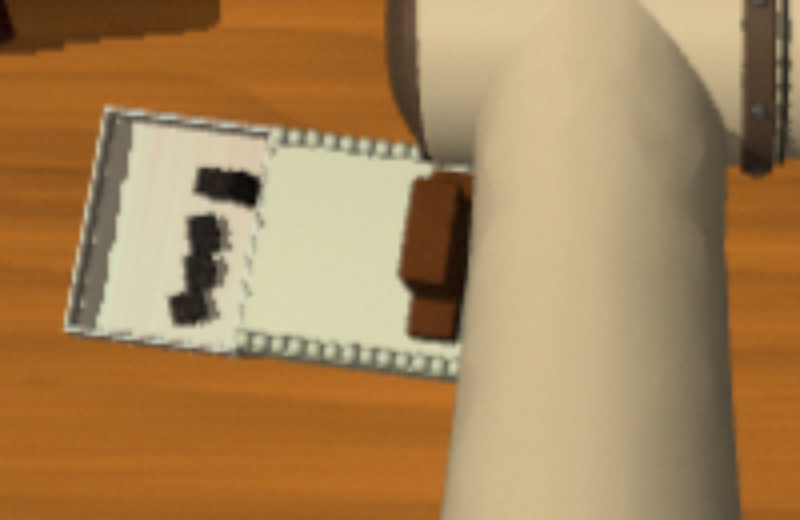

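Five chips are in the tray (top crop (242,187), (212,183), (207,235), (203,270), (188,306)) and the scraper stands free at (435,255). Next I check the chip heights, the scraper's tilt and the ornaments.

Run:
```python
from h import *
p,d=r.capture("top"); P,u,v=world("top",d); g=p.max(2)[v,u]
a=np.radians(83.3); c=np.array([.5577,.113]); Y=np.array([np.cos(a),np.sin(a)]); X=np.array([Y[1],-Y[0]])
L=np.stack([(P[:,:2]-c)@X,(P[:,:2]-c)@Y-.170],1)   # tray frame
m=(abs(L[:,0])<.07)&(abs(L[:,1])<.055)&(g<70)
img=np.zeros((480,640),np.uint8); img[v[m],u[m]]=255
n,lab,st,ce=cv2.connectedComponentsWithStats(img)
for i in range(1,n):
    if st[i,4]<15: continue
    k=m&(lab[v,u]==i); print(st[i].tolist(),"x",np.percentile(L[k,0],[2,98]).round(3),"y",np.percentile(L[k,1],[2,98]).round(3),"z",np.percentile(P[k,2],[5,50,95]).round(3))
m=(P[:,2]>.09)&(P[:,2]<.13)&(abs(L[:,0])<.07)&(abs(L[:,1]+.17)<.06); t=P[m]
print("scraper top",len(t),np.median(t[:,2]),rect(t),"x",np.percentile(L[m,0],[2,98]),"y slab",np.percentile(L[m,1],[2,98])+.17)
for q in ["chip0","thimble_porcelain","thimble_brass","thimble_steel","egg","bird","trinket_box","spoon_dish"]:
    for o in r.cut_out(q,"top")[:6]:
        Q,_,_=world("top",d,o["region"])
        if len(Q)>3: print(q,round(o["confidence"],2),np.round(o["uv"]),np.median(Q,0).round(3))
cv2.imwrite("pics/tray.png",cv2.resize(p[185:265,160:225],None,fx=8,fy=7,interpolation=cv2.INTER_CUBIC))
print(r.sense()["time_s"])
```

```text
[199, 212, 16, 9, 102] x [0.02  0.038] y [-0.046 -0.011] z [0.009 0.015 0.026]
[193, 224, 12, 27, 176] x [-0.05   0.009] y [-0.026 -0.01 ] z [0.006 0.012 0.017]
scraper top 368 0.11282775805945934 ((557.8590087890625, 122.46693420410156), (26.667943954467773, 56.370201110839844), 84.04766845703125) x [-0.02876318  0.02514326] y slab [-0.00373279  0.02170285]
chip0 0.63 [200. 236.] [0.552 0.265 0.013]
chip0 0.57 [196. 245.] [0.532 0.27  0.012]
chip0 0.56 [200. 213.] [0.604 0.26  0.012]
chip0 0.52 [199. 228.] [0.573 0.265 0.012]
chip0 0.39 [212. 218.] [0.599 0.24  0.022]
thimble_porcelain 0.38 [357. 311.] [ 0.388 -0.089  0.023]
trinket_box 0.76 [494. 192.] [ 0.665 -0.408  0.03 ]
spoon_dish 0.72 [205. 339.] [0.323 0.243 0.007]
27.85
```

View pics/tray.png

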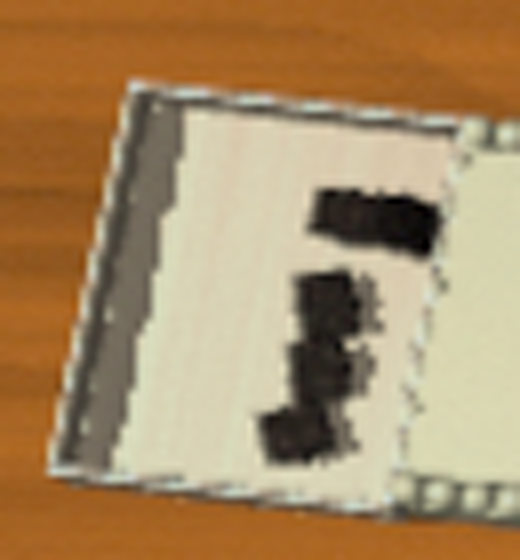

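View pics/s16f.png

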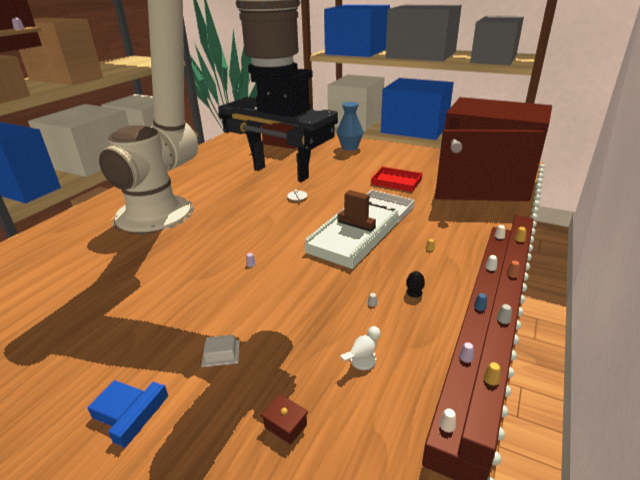

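The chips are in the tray, but the one nearest the slab at (400,220) looks tilted against the wall, so I'll measure its centre height.

Run:
```python
from h import *
p,d=r.capture("top"); P,u,v=world("top",d); g=p.max(2)[v,u]
a=np.radians(83.3); c=np.array([.5577,.113]); Y=np.array([np.cos(a),np.sin(a)]); X=np.array([Y[1],-Y[0]])
L=np.stack([(P[:,:2]-c)@X,(P[:,:2]-c)@Y-.170],1)
m=(L[:,0]>.015)&(L[:,0]<.045)&(abs(L[:,1])<.055)&(g<70)
for lo in np.arange(-.048,-.008,.004):
    k=m&(L[:,1]>=lo)&(L[:,1]<lo+.004)
    if k.any(): print(round(lo+.002,3),k.sum(),P[k,2].mean().round(4))
```

```text
-0.046 8 0.0227
-0.042 13 0.0244
-0.038 11 0.0222
-0.034 10 0.0213
-0.03 8 0.0162
-0.026 13 0.0115
-0.022 11 0.0125
-0.018 12 0.0119
-0.014 10 0.013
-0.01 6 0.0105
```

That chip's top surface is 20–25 mm high and lies inside the near wall (y −47 to −29 mm). Its underside centre must therefore be below 26 mm and inside the tray. Everything is at rest, so I hand in.

```bash
python3 -c "
from station import r
print(r.sense()['time_s']); print(r.finish_job())"
```

```text
27.9
the job is handed in; nothing more can be done
None
```

I handed the job in at 27.9 s, with all five chips in the silver tray and the scraper standing on its rubber edge on the slab. No verdict is reported.

- **How it went:** I stood the scraper up on the table, let it go, and took it again from straight above. I then wiped the chips over the open end with the edge held about 1–2 mm above the glass. The only wrist-force change I saw over the glass was about 6 N, when setting the scraper down.
- **Chips:** The last top view shows five chips in the tray. Four lie flat, and the one nearest the slab leans against the tray wall. Its top is about 25 mm above the tray's underside, so its origin should be inside the limits.
- **Scraper:** It stands by itself about 1–2 mm off the channel's centre line and about 9 mm from the slab's middle. Its top is at the expected height.
- **Ornaments:** In the last top view the networks found the porcelain thimble, box and dish within 2 mm of where they began. They did not report the brass or steel thimble, egg or bird this time. In the scene picture those four look to be where they were.
- **Disagreement:** The top camera reads about 3 mm off from the wrist camera. I used the wrist camera for the grasps and for aligning with the slab.

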